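Prop up the lamp hood, load the instrument trays and switch on

ROBOT

A 6-joint arm with a two-finger parallel gripper is mounted at the origin on the work surface. World frame = base frame: x ahead of the robot, y to its left, z up, the work surface at z = 0. Lengths are in m, angles in rad, forces in N, time in s.
With the tool pointing down it reaches from about 0.35 to 0.775 m from the base axis. Payload 7.3 kg.
Tool frame: the origin (TCP) lies at the very end of the fingers, on their centre line; the grasp point (between the pads) lies 19 mm behind it; x points along the fingers, y is the direction in which the jaws open and shut, and the axes are right-handed (so a half turn about x gives the same grasp; the last joint's range is limited). The gripper opens to 92 mm and grips with 3 to 60 N. Pads are 19 mm wide; open, the fingers measure 130 mm over their backs; the gripper's body (75 mm by 190 mm) begins 47 mm behind the grasp point.
Start: joints at [0.987, 0.342, 1.524, -0, 1.275, -0.146], TCP at [0.223, 0.476, 0.227] pointing down, gripper open.
Joint ranges: [-2.53, 2.53], [-0.77, 2.02], [0.04, 2.7], [-1, 4.14], [0.28, 2.66], [-3.11, 3.11]. Speed limits (rad/s): [2.57, 2.57, 3.14, 3.14, 3.14, 3.14].

INTERFACE

Orientations are given as [roll, pitch, yaw] about the fixed x, y, z axes, in that order (R = Rz(yaw) Ry(pitch) Rx(roll)).
In Python, from cell import robot gives the robot as it stands.
- The arm moves only by the tool play_rows, never from a script. Its argument "moves" is a list that holds one entry, the list of rows, each a list of 5 numbers: the shift along the tool's x, y, z in m, then the turn about the tool's x in degrees, then the opening, from -1 (shut) to 1 (fully open), so that 0 is half open. A call has exactly 10 rows; each row shifts and turns the pose as measured when the row begins, along the tool's axes as they then stand; what a row does not reach is not made up. A row lasts 1/10 s, in which the tool goes at most 50 mm and 8.59 degrees, less where a joint would pass 70% of its speed; a pose out of reach is approached as far as the arm can. A call with a gripper value outside its range is refused whole. The fingers move at their own pace and stop on an object; "grip_force" is the grip in N (left out, the last holds). Time passes only in rows, so rows that do not move let the fingers close, or fill a call up. It gives the time, the measured TCP pose, the force and the opening at its end, in the units of the state.
- robot.observe(): the state, without advancing time (a new reading comes with each control period).
- robot.read_camera(name): name is "side" or "top"; returns the picture (400x640x3 uint8, red, green, blue); there is no depth.
- robot.get_calibration(name): a dict with "mtx" (3x3 intrinsics, pixels), "view" (4x4, takes a point from world to camera coordinates). Camera axes: x right, y up, looking along -z (the intrinsics and any distortion apply to the point x, -y, -z); pixel columns grow to the right and rows downward; lengths in m; the calibration is good to about 2 mm. A picture is of the moment at which its call begins. get_calibration takes no time and is no camera call.
- robot.hand_in(): hands the job in, once; it reports no verdict.
Trained networks look in the newest picture that a camera, given by its name, has taken for a name from the list of things; names that differ only in an ending like _2 or _b are one class to them, and where a whole thing is asked for, a point or a joint stands for the part that bears it (a point fixed in the world has none). Each returns a list of dicts, best first, with "score" (0 to 1); they miss things now and then, are a little off and sometimes report something else, mostly with a low value. They report only what shows in the picture. A call takes as long as a camera call. They do not tell look-alikes from the thing itself.
- robot.spot_in(camera, label): "point" ([column, row] in pixels, amid what is visible of it).
The state is a dict: "time": time; "qpos": joint angles; "qvel": joint speeds; "joint_efforts": joint torques, N m; "tool_pos": TCP position; "tool_rot": TCP orientation; "contact_force": force on the tool from outside, world axes, zero at the start; "torque": the same for the moment, N m; "opening": finger opening in m.
Only numpy, scipy, OpenCV 4.12 (cv2) and the standard library are available. Lean on these libraries where they do the work, as an engineer would, in place of code of your own. Each camera call takes 0.05 s, during which the arm holds its last target.

TASK

Swing the lamp hood's prop leg in by its red peg until it snaps past centre and locks, so the hood stands on it. Then slide every instrument tray on the bench tail first into a lane of its own under the raised hood, fully home against the end stop, and only then throw the green lamp switch fully on. Leave the hood standing on its leg, and leave the jars, bottles and other vessels where they are.

Things in the scene. Friction and masses are not known exactly. Their poses are not given: they have to be found in the camera images.
- station: Lamp station fixed to the bench. Origin on the bench below the middle of the lowered hood's front lip; x points into the station, away from its open front, y to its left, z up. Cream lamp hood 270 (x) x 350 (y) x 70 high, from x = 0 to 270, hinged along its rear edge at x = 270, z = 50.
- lane_mouth (a point): Middle of the row of lane mouths, on the bench, at station x = -30, y = 0 (station axes). Five straight rails 14 high, 10 thick run from here 105 along +x to a cross bar, the end stop. They make four lanes, 72 clear width, centred at y = -123, -41, +41, +123. Trays slide on the bench itself.
- hood_lip (a point): Middle of the lower front edge of the hood, at station x = 0 when lowered. Height 20 with the hood lowered (a tray cannot get in under it), about 84 when the hood stands on the locked leg. The hood weighs 0.7 kg and falls shut if not propped.
- leg (a joint): Angle of the prop leg from the hood: 0 folded forward, 1.41 at its stop, locked. 150 long, pivoted on the hood's left side (station x = 10, y = 190, z = 96 with the hood down). Pushing its peg to station +x slides its foot inwards on a steel strip and jacks up the hood; past about 1.2 it snaps to the stop and stays, short of about 1.0 it falls back. Takes 5 to 15 N.
- leg_peg (a point): Middle of the free length of the leg's red side peg, a level round bar 14 dia with a sleeve that turns freely, standing out to the left from station y = 198 to 271 (this point: y = 235). Folded it is at station x = -92, height 24; locked at about x = +54, height 34. It moves in the station's x-z plane only.
- switch (a joint): Lamp switch lever: 0 off (leaning to its own -x), 1.0 on (leaning to +x). It stays where it is left; about 1 N moves it. It starts between 0 and 0.15.
- switch_tip (a point): Centre of the green ball (26 dia) at the end of the 80 long switch lever. Its axes are the lever's, which tilt as it swings about its y; the pivot is 22 above the bench, the lever stands on a white box 70 x 50 x 25 high. Off: ball about 92 above the bench and 38 to the -x side of the pivot; on: 38 to the +x side.
- tray1_grip (a point): Steel tray 200 long (x) x 64 wide (y) x 16 high with an upright teal handle block 50 (x) x 14 (y), its top 62 above the underside. This point: handle centre line, 40 above the underside; x points to the tail. The tray reaches from x = -40 to +160. 0.11 to 0.21 kg. Any lane, one tray each, tail first; fully home this point is at station x = -85. Absent (None) in some runs.
- tray2_grip (a point): Steel tray 200 long (x) x 64 wide (y) x 16 high with an upright teal handle block 50 (x) x 14 (y), its top 62 above the underside. This point: handle centre line, 40 above the underside; x points to the tail. The tray reaches from x = -40 to +160. 0.11 to 0.21 kg. Any lane, one tray each, tail first; fully home this point is at station x = -85. Absent (None) in some runs.
- tray3_grip (a point): Steel tray 200 long (x) x 64 wide (y) x 16 high with an upright teal handle block 50 (x) x 14 (y), its top 62 above the underside. This point: handle centre line, 40 above the underside; x points to the tail. The tray reaches from x = -40 to +160. 0.11 to 0.21 kg. Any lane, one tray each, tail first; fully home this point is at station x = -85. Absent (None) in some runs.
- tray4_grip (a point): Steel tray 200 long (x) x 64 wide (y) x 16 high with an upright teal handle block 50 (x) x 14 (y), its top 62 above the underside. This point: handle centre line, 40 above the underside; x points to the tail. The tray reaches from x = -40 to +160. 0.11 to 0.21 kg. Any lane, one tray each, tail first; fully home this point is at station x = -85. Absent (None) in some runs.
- tray1_tail (a point): Middle of the tail end of tray 1, 8 above its underside, 160 from the handle. Fully home it is at the end stop, station x = 75.
- tray2_tail (a point): Middle of the tail end of tray 2, 8 above its underside, 160 from the handle. Fully home it is at the end stop, station x = 75.
- tray3_tail (a point): Middle of the tail end of tray 3, 8 above its underside, 160 from the handle. Fully home it is at the end stop, station x = 75.
- tray4_tail (a point): Middle of the tail end of tray 4, 8 above its underside, 160 from the handle. Fully home it is at the end stop, station x = 75.
- amber_bottle_mid (a point): Bystander: brown glass bottle, 64 dia x 130 mm, standing loose on the bench; this point is at its middle, 65 above the bench. Leave alone.
- amber_jar_mid (a point): Bystander: squat brown glass jar, 60 dia x 75 mm, standing loose on the bench; this point is at its middle, 37 above the bench. Leave alone.
- white_jar_mid (a point): Bystander: white plastic jar, 56 dia x 65 mm, standing loose on the bench; this point is at its middle, 32 above the bench. Leave alone.
- mortar_mid (a point): Bystander: white ceramic bowl, 90 dia x 55 mm, standing loose on the bench; this point is at its middle, 27 above the bench. Leave alone.
- beaker_mid (a point): Bystander: glass beaker, 66 dia x 85 mm, standing loose on the bench; this point is at its middle, 42 above the bench. Leave alone.
- clear_bottle_mid (a point): Bystander: clear glass bottle with blue cap, 60 dia x 120 mm, standing loose on the bench; this point is at its middle, 60 above the bench. Leave alone.
Mind the look-alikes: they are no part of the job. Leave any purple look-alike of the part that bears switch alone.

How it is judged:
By the outcome, as a careful person would: the job done as asked, in the order asked, and still so for the second after the job is handed in, with the robot touching nothing.
Of tray1, tray2, tray3, tray4 only 3 to 4 are there at a start; the rules pass over those that are not, and their reading is None.
At some moment in a run one of tray1, tray2, tray3, tray4 may be knocked a few centimetres aside while the robot is not near it.
Once in a run the grip may slacken for a moment while it holds something.
It also fails if it takes over 210 s, if anything falls off the work surface, if the arm or the gripper's body presses on something with over 40 N, if the wrist force passes 120 N, or if a joint passes its speed limit or range.

## Working session

There is one attempt and no reset: what is moved stays moved. The work goes in short steps, Python scripts to look and compute and a tool call to move; the robot and the scene stay as the last step left them, time stands still between calls to the robot, and variables do not carry over. Pictures are saved under pics/ and viewed, and the job is handed in when it is done.

Besides the shell and the picture viewer there is one more tool, called after ">>>" by a JSON object that holds its "fn" and its "kwargs", one argument or row to a line. play_rows: Moves the arm, as the interface text tells. Its arguments: {"type":"object","properties":{"moves":{"type":"array"},"grip_force":{"type":"number"}},"required":["moves"]}

```bash
ls; mkdir -p pics
cat > h.py <<'E'
import numpy as np, cv2
from cell import robot
def snap(cam,name):
    im=robot.read_camera(cam); cv2.imwrite(f'pics/{name}.png',cv2.cvtColor(im,cv2.COLOR_RGB2BGR)); return im
E
python3 - <<'E'
from h import *
print(robot.observe())
for c in('side','top'):
    snap(c,c+'0'); k=robot.get_calibration(c); print(c,{a:np.round(np.array(b),4).tolist() for a,b in k.items()})
E
```

```text
pics
{'time': 0.0, 'qpos': array([ 9.86996148e-01,  3.42701588e-01,  1.52498576e+00,  2.68911256e-05,
        1.27539643e+00, -1.46022849e-01]), 'qvel': array([ 0.00137495,  0.00167556,  0.00062126,  0.00027329,  0.00126978,
       -0.00099131]), 'joint_efforts': array([ 1.62822944e-03, -4.31243563e+01, -2.44223714e+01,  7.19022285e-02,
        5.58769866e-02, -1.33258973e-04]), 'tool_pos': array([0.22232723, 0.4751685 , 0.22606684]), 'tool_rot': array([-1.73406255,  1.56930498, -2.17184773]), 'contact_force': array([ 0.20428335, -0.36957139,  0.37952486]), 'torque': array([-0.0773743 ,  0.04380822,  0.03890019]), 'opening': 0.09186166355730509}
side {'mtx': [[420.9284, 0.0, 313.4108], [0.0, 420.9284, 201.7541], [0.0, 0.0, 1.0]], 'view': [[0.8922, -0.4513, -0.0178, -0.4419], [0.3159, 0.5954, 0.7387, -0.2373], [-0.3228, -0.6647, 0.6738, -1.1581], [0.0, 0.0, 0.0, 1.0]]}
top {'mtx': [[369.6652, 0.0, 318.177], [0.0, 369.6652, 197.5353], [0.0, 0.0, 1.0]], 'view': [[-0.0178, -0.9997, -0.0151, 0.0226], [0.9983, -0.0186, 0.0559, -0.4885], [-0.0561, -0.0141, 0.9983, -1.4132], [0.0, 0.0, 0.0, 1.0]]}
```

View pics/top0.png

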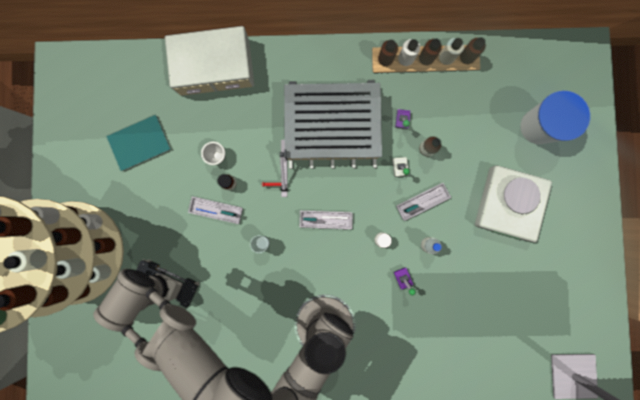

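View pics/side0.png

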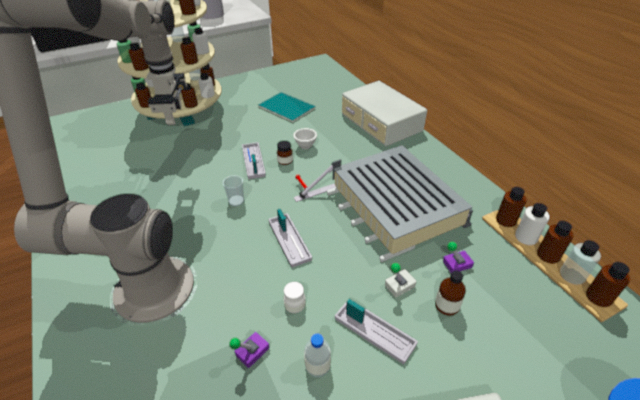

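```bash
cat >> h.py <<'E'
K={c:robot.get_calibration(c) for c in('side','top')}
def P(c):
    V=np.array(K[c]['view'])[:3].copy(); V[1:]*=-1
    return np.array(K[c]['mtx'])@V
def proj(c,X):
    h=P(c)@np.append(X,1); return h[:2]/h[2]
def onplane(c,uv,z):
    M=P(c); A=M[:,[0,1]]; b=M[:,2]*z+M[:,3]
    H=np.c_[A,b]; w=np.linalg.solve(H,[uv[0],uv[1],1]); return np.array([w[0]/w[2],w[1]/w[2],z])
def tri(us,ut):
    X=cv2.triangulatePoints(P('side'),P('top'),np.array(us,float).reshape(2,1),np.array(ut,float).reshape(2,1)).ravel(); X=X[:3]/X[3]
    return X, np.linalg.norm(proj('side',X)-us)+np.linalg.norm(proj('top',X)-ut)
def zoom(im,x0,y0,x1,y1,f,name):
    c=cv2.resize(im[y0:y1,x0:x1],None,fx=f,fy=f,interpolation=cv2.INTER_CUBIC); cv2.imwrite(f'pics/{name}.png',cv2.cvtColor(c,cv2.COLOR_RGB2BGR))
E
python3 - <<'E'
from h import *
it=snap('top','t1'); zoom(it,180,60,480,300,2.6,'t1z')
i2=snap('side','s1'); zoom(i2,220,120,500,360,2.6,'s1z')
for l in ['station','hood_lip','leg_peg','leg','switch_tip','switch','lane_mouth','tray1_grip','tray1_tail','amber_bottle_mid','amber_jar_mid','white_jar_mid','mortar_mid','beaker_mid','clear_bottle_mid']:
    for c in('side','top'):
        try: print(l,c,[(np.round(d['point'],1).tolist(),round(d['score'],2)) for d in robot.spot_in(c,l)])
        except Exception as e: print(l,c,e)
print(robot.observe()['time'])
E
```

```text
station side [([393.7, 195.0], 0.74)]
station top [([331.0, 121.2], 0.6)]
hood_lip side [([398.0, 197.3], 0.58)]
hood_lip top [([333.0, 121.0], 0.73), ([405.6, 172.5], 0.7)]
leg_peg side [([314.5, 184.7], 0.76)]
leg_peg top [([282.9, 182.9], 0.7)]
leg side [([305.6, 185.9], 0.59)]
leg top [([280.4, 178.3], 0.8)]
switch_tip side [([238.2, 344.2], 0.5), ([396.6, 264.6], 0.45)]
switch_tip top [([406.2, 119.9], 0.62), ([404.5, 170.3], 0.41)]
switch side [([238.4, 342.5], 0.54), ([455.8, 247.8], 0.45), ([396.4, 268.8], 0.41)]
switch top [([430.6, 144.9], 0.74), ([424.0, 202.5], 0.73), ([409.4, 289.0], 0.64), ([407.7, 119.7], 0.61), ([403.1, 173.3], 0.41)]
lane_mouth side [([394.9, 197.3], 0.93)]
lane_mouth top [([331.1, 121.8], 0.63)]
tray1_grip side [([253.5, 159.2], 0.72)]
tray1_grip top [([214.7, 209.6], 0.96)]
tray1_tail side [([254.0, 159.4], 0.58), ([318.0, 356.0], 0.33)]
tray1_tail top [([215.3, 211.0], 0.92), ([331.1, 122.9], 0.16)]
amber_bottle_mid side [([452.8, 295.3], 0.68), ([305.1, 184.5], 0.59)]
amber_bottle_mid top [([433.3, 146.4], 0.86)]
amber_jar_mid side [([284.3, 151.4], 0.62), ([453.2, 294.7], 0.43), ([303.3, 183.1], 0.24), ([393.6, 195.8], 0.17)]
amber_jar_mid top [([224.4, 183.4], 0.75), ([213.2, 153.4], 0.42)]
white_jar_mid side [([292.6, 299.0], 0.57)]
white_jar_mid top [([379.8, 237.7], 0.7)]
mortar_mid side [([305.1, 137.0], 0.85)]
mortar_mid top [([213.1, 152.3], 0.74), ([327.0, 220.6], 0.53)]
beaker_mid side [([306.3, 187.7], 0.69), ([234.6, 191.0], 0.66), ([394.2, 268.9], 0.18)]
beaker_mid top [([258.8, 243.9], 0.66), ([216.6, 211.3], 0.38)]
clear_bottle_mid side [([317.7, 355.8], 0.77), ([234.8, 191.0], 0.72), ([252.2, 159.5], 0.33)]
clear_bottle_mid top [([432.0, 248.4], 0.6)]
1.7
```

View pics/t1z.png

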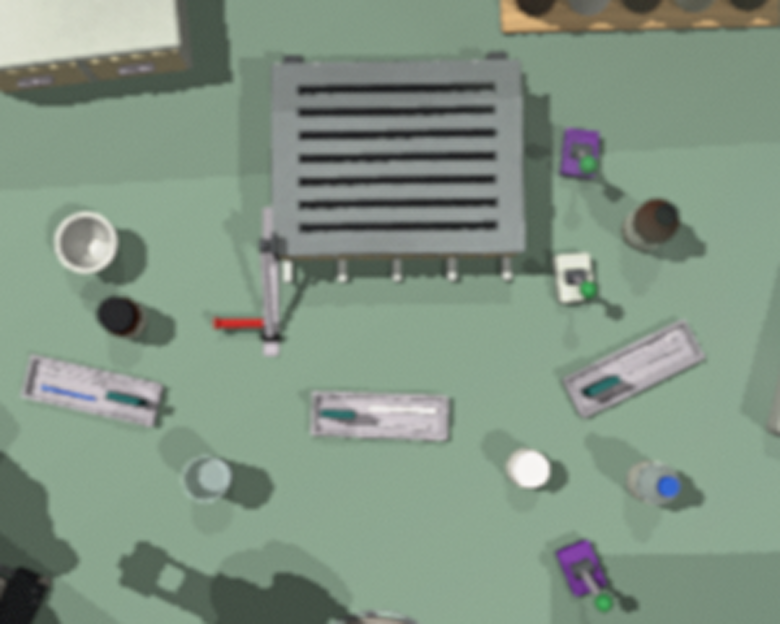

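View pics/s1z.png

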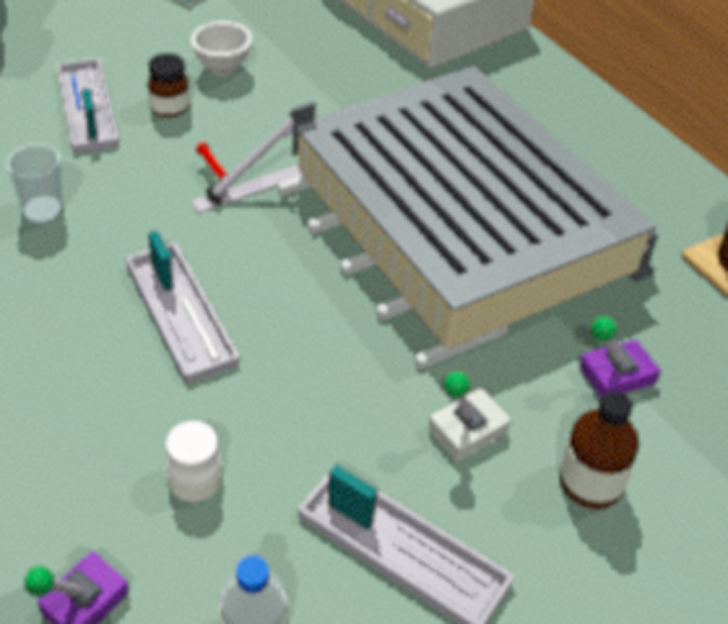

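Run:
```python
from h import *
z=lambda u,v:(u/2.6+180-.5*(1-1/2.6),v/2.6+60-.5*(1-1/2.6))
zs=lambda u,v:(u/2.6+220-.3,v/2.6+120-.3)
print('hood corners z.09'); 
for p in [(272,63),(520,61),(525,250),(272,255)]: print(onplane('top',z(*p),.09).round(4))
for p in [(299,147),(450,304),(652,238)]: print('side',onplane('side',zs(*p),.09).round(4))
print('rails z.010')
for p in [(288,277),(343,278),(398,277),(452,277),(507,276)]: print(onplane('top',z(*p),.007).round(4))
for p in [(286,185),(313,226),(346,266),(382,312),(419,361)]: print(onplane('side',zs(*p),.007).round(4))
im={'top':robot.read_camera('top'),'side':robot.read_camera('side')}
def comps(c,lo,hi,n):
    h=cv2.cvtColor(im[c],cv2.COLOR_RGB2HSV); m=cv2.inRange(h,np.array(lo),np.array(hi))
    k,l,s,ce=cv2.connectedComponentsWithStats(m)
    for i in range(1,k):
        if s[i,4]>=4: print(n,c,s[i].tolist(),ce[i].round(1))
for c in im:
    comps(c,(0,150,80),(5,255,255),'red'); comps(c,(85,120,40),(98,255,200),'teal'); comps(c,(55,180,60),(72,255,255),'green')
```

```text
hood corners z.09
[0.9105 0.1312 0.09  ]
[ 0.9051 -0.223   0.09  ]
[ 0.6333 -0.2227  0.09  ]
[0.6335 0.1347 0.09  ]
side [0.6224 0.0953 0.09  ]
side [ 0.6354 -0.2119  0.09  ]
side [ 0.8934 -0.2337  0.09  ]
rails z.010
[0.6136 0.1198 0.007 ]
[0.6104 0.0373 0.007 ]
[ 0.6103 -0.0452  0.007 ]
[ 0.6087 -0.1259  0.007 ]
[ 0.6085 -0.2081  0.007 ]
[0.62   0.1233 0.007 ]
[0.6125 0.0382 0.007 ]
[ 0.6127 -0.0422  0.007 ]
[ 0.6111 -0.1262  0.007 ]
[ 0.6081 -0.2074  0.007 ]
red top [263, 183, 18, 3, 53] [271.3 184. ]
teal top [108, 116, 61, 53, 1854] [137.9 142.4]
teal top [405, 206, 12, 6, 26] [410.4 208.3]
teal top [222, 212, 13, 3, 19] [228. 213.]
teal top [305, 219, 11, 1, 11] [310. 219.]
red side [296, 175, 11, 13, 46] [300.6 181. ]
teal side [260, 93, 54, 27, 768] [286.4 105.6]
teal side [180, 116, 14, 10, 92] [187.2 120.3]
teal side [148, 118, 4, 1, 4] [149.5 118. ]
teal side [252, 155, 4, 18, 31] [253.8 162.2]
teal side [278, 209, 8, 22, 99] [281.6 219.4]
teal side [347, 299, 17, 24, 260] [354.8 310.5]
green side [448, 242, 8, 8, 37] [451.5 246.4]
green side [391, 264, 9, 8, 36] [395.  268.1]
green side [231, 339, 3, 4, 5] [231.8 340.2]
green side [231, 339, 9, 9, 40] [235.5 344.2]
```

Run:
```python
from h import *
r=lambda a:(a[0].round(4),round(a[1],2))
print('peg',r(tri((300.6,181),(271.3,184))))
print('trayL',r(tri((253.8,162.2),(228,213))))
print('trayM',r(tri((281.6,219.4),(310,219))))
print('trayR',r(tri((354.8,310.5),(410.4,208.3))))
z=lambda u,v:(u/2.6+180-.3,v/2.6+60-.3)
zs=lambda u,v:(u/2.6+220-.3,v/2.6+120-.3)
print('ball',r(tri((395,268.1),z(588,289))))
print('swbox top',[onplane('top',z(*p),.025)[:2].round(4) for p in[(556,254),(591,253),(596,301),(560,304)]])
Q={'L':[(33,356),(166,377),(158,426),(25,402)],'M':[(312,390),(450,395),(449,440),(311,437)],'R':[(685,322),(706,357),(584,416),(563,378)]}
for n,q in Q.items(): print(n,[onplane('top',z(*p),.016)[:2].round(4) for p in q])
QS={'M':[(127,262),(178,243),(238,360),(190,380)],'R':[(299,513),(333,474),(512,578),(480,623)],'L':[(60,68),(100,62),(117,146),(76,151)]}
for n,q in QS.items(): print('s',n,[onplane('side',zs(*p),.016)[:2].round(4) for p in q])
for n,a,b in[('abottle',(452.8,295.3),(433,146)),('ajar',(284.3,151.4),(225,183.4)),('wjar',(292.6,299),(381,239)),('mortar',(305.1,137),(213,152.3)),('beaker',(234.6,191),(259.5,243.9)),('cbottle',(317.7,355.8),(432,247.5))]: print(n,r(tri(a,b)))
```

```text
peg (array([0.5435, 0.1921, 0.0301]), np.float64(0.18))
trayL (array([0.4359, 0.3564, 0.0394]), np.float64(0.47))
trayM (array([0.408 , 0.0454, 0.0365]), np.float64(0.71))
trayR (array([ 0.4415, -0.3355,  0.0337]), np.float64(0.68))
ball (array([ 0.5752, -0.3083,  0.0944]), np.float64(0.31))
swbox top [array([ 0.6373, -0.2787]), array([ 0.6377, -0.3302]), array([ 0.5663, -0.3354]), array([ 0.5629, -0.2824])]
L [array([0.5013, 0.501 ]), array([0.4664, 0.3024]), array([0.394 , 0.3148]), array([0.433 , 0.5129])]
M [array([0.4431, 0.0857]), array([ 0.4321, -0.1182]), array([ 0.3658, -0.1152]), array([0.3738, 0.0882])]
R [array([ 0.5336, -0.4675]), array([ 0.4812, -0.4964]), array([ 0.3976, -0.3145]), array([ 0.4541, -0.2853])]
s M [array([0.3778, 0.0795]), array([0.446 , 0.0808]), array([ 0.428 , -0.1198]), array([ 0.3693, -0.1207])]
s R [array([ 0.3944, -0.3192]), array([ 0.4461, -0.2959]), array([ 0.5352, -0.4694]), array([ 0.4833, -0.4917])]
s L [array([0.4452, 0.5054]), array([0.5035, 0.4917]), array([0.4509, 0.2932]), array([0.3977, 0.3094])]
abottle (array([ 0.6738, -0.4227,  0.0554]), np.float64(0.84))
ajar (array([0.5544, 0.365 , 0.0408]), np.float64(3.28))
wjar (array([ 0.3237, -0.2225,  0.0173]), np.float64(1.16))
mortar (array([0.6689, 0.4132, 0.0398]), np.float64(0.17))
beaker (array([0.3203, 0.2363, 0.0417]), np.float64(2.02))
cbottle (array([ 0.2972, -0.4075,  0.0526]), np.float64(2.7))
```

```bash
cat >> h.py <<'E'
from scipy.spatial.transform import Rotation as Ro
def st():
    o=robot.observe(); R=Ro.from_euler('xyz',o['tool_rot']).as_matrix(); return o,R
def jaw(R): return np.degrees(np.arctan2(R[1,1],R[0,1]))
SO=np.array([.6405,-.0447]); SY=-0.012
def S(x,y):
    c,s=np.cos(SY),np.sin(SY); return SO+np.array([c*x-s*y,s*x+c*y])
def go(x,y,z,yaw=None):
    """yaw = wanted jaw direction, mod 180, deg"""
    o,R=st(); p=o['tool_pos']; d=np.array([x,y,z])-p
    print('t',round(o['time'],2),'p',p.round(4),'jaw',round(jaw(R),1),'tooldown',R[:,0].round(3),'q',o['qpos'].round(2),'F',o['contact_force'].round(1),'op',round(o['opening'],4))
    if yaw is not None:
        # turn about tool x (down): +turn => jaw yaw decreases
        t=(jaw(R)-yaw+90)%180-90; print('turn',round(t,1), 'alt',round(t-180*np.sign(t),1))
        R2=R@Ro.from_euler('x',t,degrees=True).as_matrix(); print('after turn jaw',round(jaw(R2),1),'shift',(R2.T@d).round(4))
    print('shift now',(R.T@d).round(4))
E
python3 - <<'E'
from h import *
print(S(-92,235) if 0 else S(-.092,.24),S(.054,.24))
p=S(-.092,.24); go(p[0],p[1],.12,np.degrees(SY))
E
```

```text
[0.55138655 0.19638669] [0.69737604 0.19463474]
t 1.8 p [0.2226 0.4755 0.2267] jaw 64.9 tooldown [ 0.  0. -1.] q [ 0.99  0.34  1.52 -0.    1.28 -0.15] F [ 0.   0.8 -0.2] op 0.0917
turn 65.6 alt -114.4
after turn jaw -0.7 shift [0.1067 0.3321 0.2752]
shift now [ 0.1067 -0.1134  0.4161]
```

>>> {"fn": "play_rows", "kwargs": {
  "moves": [
    [[0,0,0,8,0.5],[0,0,0,8,0.5],[0,0,0,8,0.5],[0,0,0,8,0.5],[0,0,0,8,0.5],[0,0,0,8,0.5],[0,0,0,8,0.5],[0,0,0,8,0.5],[0,0,0,1.6,0.5],[0,0,0,0,0.5]]
  ],
  "grip_force": 20
}}

```text
time: 2.8
tool_pos: [0.2225, 0.4755, 0.2267]
tool_rot: [-0.835, 1.571, -2.466]
contact_force: [-0.9, 0.0, -0.8]
opening: 0.0688
```

Run:
```python
from h import *
p=S(-.094,.24); go(p[0],p[1],.12,np.degrees(SY))
```

```text
t 2.8 p [0.2225 0.4755 0.2267] jaw -3.4 tooldown [-0. -0. -1.] q [0.99 0.34 1.52 0.   1.28 1.05] F [-0.9  0.  -0.8] op 0.0688
turn -2.7 alt 177.3
after turn jaw -0.7 shift [0.1067 0.3302 0.2751]
shift now [0.1067 0.343  0.259 ]
```

>>> {"fn": "play_rows", "kwargs": {
  "moves": [
    [[0,0,0,-2.7,0.5],[0,0.04,0.033,0,0.5],[0,0.04,0.033,0,0.5],[0,0.04,0.033,0,0.5],[0,0.04,0.033,0,0.5],[0,0.04,0.033,0,0.5],[0,0.04,0.033,0,0.5],[0,0.04,0.033,0,0.5],[0,0.04,0.033,0,0.5],[0,0,0,0,0.5]]
  ]
}}

```text
time: 3.8
tool_pos: [0.5355, 0.2166, 0.2264]
tool_rot: [2.258, 1.567, 0.697]
contact_force: [-0.6, -0.4, -1.1]
opening: 0.069
```

Run:
```python
from h import *
p=S(-.094,.24); go(p[0],p[1],.012,np.degrees(SY))
```

```text
t 3.8 p [0.5355 0.2166 0.2264] jaw 0.5 tooldown [ 0.003  0.002 -1.   ] q [0.25 0.44 1.38 0.   1.32 0.24] F [-0.6 -0.4 -1.1] op 0.069
turn 1.2 alt -178.8
after turn jaw -0.7 shift [0.2144 0.0135 0.0206]
shift now [0.2144 0.0131 0.0208]
```

Now take a look at the peg before lowering, after lining up.

>>> {"fn": "play_rows", "kwargs": {
  "moves": [
    [[0,0.013,0.02,1.2,0.5],[0.03,0,0,0,0.5],[0.03,0,0,0,0.5],[0.03,0,0,0,0.5],[0.02,0,0,0,0.5],[0.02,0,0,0,0.5],[0,0,0,0,0.5],[0,0,0,0,0.5],[0,0,0,0,0.5],[0,0,0,0,0.5]]
  ]
}}

```text
time: 4.8
tool_pos: [0.5504, 0.1978, 0.0949]
tool_rot: [2.152, 1.562, 0.575]
contact_force: [0.3, -0.1, -0.7]
opening: 0.0688
```

Run:
```python
from h import *
p=S(-.094,.24); go(p[0],p[1],.012,np.degrees(SY))
a=snap('side','s2'); zoom(a,230,100,390,220,4.5,'s2z')
a=snap('top','t2'); zoom(a,200,110,360,230,4.5,'t2z')
```

```text
t 4.8 p [0.5504 0.1978 0.0949] jaw -0.4 tooldown [ 0.007  0.005 -1.   ] q [0.21 0.58 1.53 0.   1.02 0.22] F [ 0.3 -0.1 -0.7] op 0.0688
turn 0.3 alt -179.7
after turn jaw -0.7 shift [ 0.0829 -0.0016  0.0018]
shift now [ 0.0829 -0.0016  0.0018]
```

View pics/s2z.png

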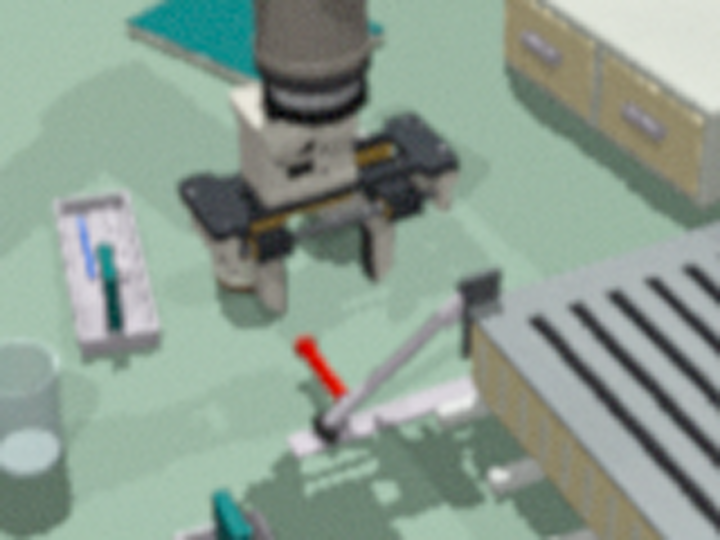

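View pics/t2z.png

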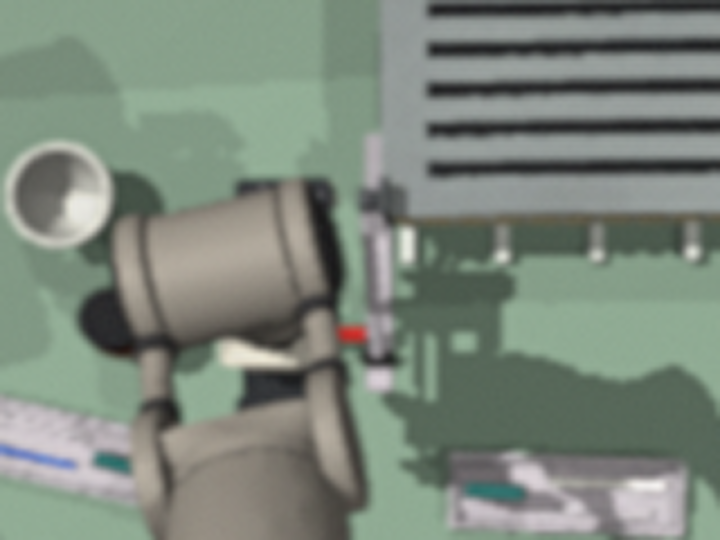

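Run:
```python
from h import *
for y in(.198,.235,.271):
    p=S(-.092,y); X=[p[0],p[1],.024]; print(y,p,((proj('side',X)-[230,100])*4.5).round(),((proj('top',X)-[200,110])*4.5).round())
for x in(-.034-.007,.034): 
  X=[.5504+x,.1978,.012]; print(((proj('side',X)-[230,100])*4.5).round())
```

```text
0.198 [0.55088257 0.15438972] [348. 396.] [366. 324.]
0.235 [0.55132656 0.19138705] [327. 368.] [323. 324.]
0.271 [0.55175855 0.22738446] [308. 342.] [281. 324.]
[275. 392.]
[363. 363.]
```

>>> {"fn": "play_rows", "kwargs": {
  "moves": [
    [[0.02,0,0,0,0.5],[0.02,0,0,0,0.5],[0.02,0,0,0,0.5],[0.014,0,0,0,0.5],[0.007,0,0,0,0.5],[0,0,0,0,0],[0,0,0,0,0],[0,0,0,0,-0.1],[0,0,0,0,-0.1],[0,0,0,0,-0.1]]
  ]
}}

```text
time: 5.9
tool_pos: [0.5565, 0.1993, 0.0191]
tool_rot: [1.919, 1.548, 0.341]
contact_force: [-0.0, 0.4, 0.7]
opening: 0.042
```

Run:
```python
from h import *
p=S(-.094,.24); go(p[0],p[1],.012,np.degrees(SY))
a=snap('side','s3'); zoom(a,230,100,390,220,4.5,'s3z')
```

```text
t 5.9 p [0.5565 0.1993 0.0191] jaw -0.4 tooldown [ 0.022  0.008 -1.   ] q [0.21 0.68 1.59 0.   0.85 0.22] F [-0.   0.4  0.7] op 0.042
turn 0.3 alt -179.7
after turn jaw -0.7 shift [ 0.0069 -0.0072  0.003 ]
shift now [ 0.0069 -0.0072  0.0029]
```

View pics/s3z.png

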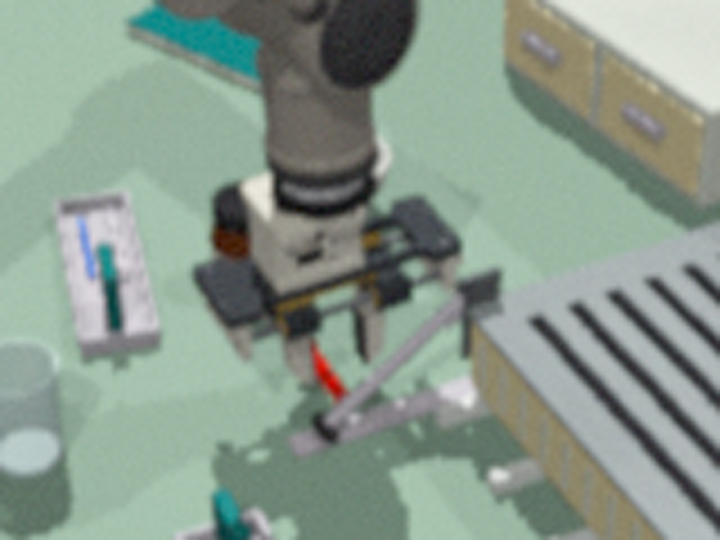

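>>> {"fn": "play_rows", "kwargs": {
  "moves": [
    [[0.006,0,0,0,-0.1],[0.002,0.008,0,0,-0.1],[0,0.012,0,0,-0.1],[0,0.012,0,0,-0.1],[0,0.012,0,0,-0.1],[0,0.012,0,0,-0.1],[0,0.012,0,0,-0.1],[0,0.012,0,0,-0.1],[0,0.012,0,0,-0.1],[0,0.012,0,0,-0.1]]
  ]
}}

```text
time: 6.95
tool_pos: [0.6229, 0.199, 0.0017]
tool_rot: [-1.531, 1.498, -3.104]
contact_force: [-16.9, -2.7, 17.4]
opening: 0.0416
```

Run:
```python
from h import *
p=S(.054,.24); go(p[0]+.014,p[1],.014,np.degrees(SY))
a=snap('side','s4'); zoom(a,230,100,390,220,4.5,'s4z')
```

```text
t 6.95 p [0.6229 0.199  0.0017] jaw -0.1 tooldown [-0.072 -0.003 -0.997] q [0.19 0.84 1.3  0.01 1.08 0.18] F [-16.9  -2.7  17.4] op 0.0416
turn 0.6 alt -179.4
after turn jaw -0.7 shift [-0.0186  0.0874  0.0034]
shift now [-0.0186  0.0873  0.0042]
```

View pics/s4z.png

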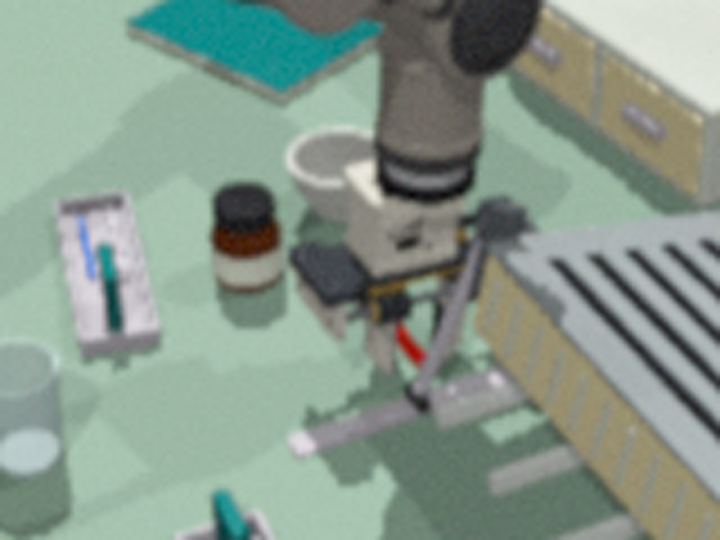

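>>> {"fn": "play_rows", "kwargs": {
  "moves": [
    [[-0.01,0.01,0,0,-0.1],[-0.004,0.02,0,0,-0.1],[-0.003,0.02,0,0,-0.1],[-0.003,0.02,0,0,-0.1],[-0.003,0.02,0,0,-0.1],[-0.002,0.02,0,0,-0.1],[0,0,0,0,-0.1],[0,0,0,0,-0.1],[0,0,0,0,-0.1],[0,0,0,0,-0.1]]
  ]
}}

```text
time: 8.0
tool_pos: [0.6997, 0.1981, 0.0045]
tool_rot: [-1.484, 1.391, -3.052]
contact_force: [-2.3, -0.5, 4.5]
opening: 0.0419
```

Run:
```python
from h import *
p=S(.054,.24); go(p[0]+.014,p[1],.014,np.degrees(SY))
a=snap('side','s5'); zoom(a,230,100,390,220,4.5,'s5z')
```

```text
t 8.0 p [0.6997 0.1981 0.0045] jaw 0.1 tooldown [-0.178 -0.016 -0.984] q [0.16 1.03 0.86 0.01 1.42 0.16] F [-2.3 -0.5  4.5] op 0.0419
turn 0.8 alt -179.2
after turn jaw -0.7 shift [-0.0114  0.0098  0.0035]
shift now [-0.0114  0.0098  0.0037]
```

View pics/s5z.png

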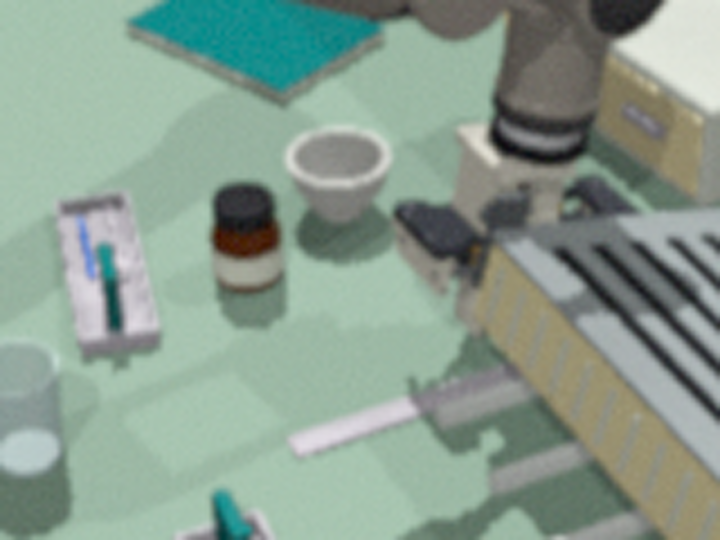

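>>> {"fn": "play_rows", "kwargs": {
  "moves": [
    [[-0.008,0.004,0,0,-0.1],[-0.004,0.006,0,0,-0.1],[-0.002,0.008,0,0,-0.1],[0,0,0,0,-0.1],[0,0,0,0,-0.1],[0,0,0,0,0.3],[0,0,0,0,0.3],[0,0,0,0,0.3],[0,0,0,0,0.3],[0,0,0,0,0.3]]
  ]
}}

```text
time: 9.05
tool_pos: [0.6981, 0.1983, 0.0085]
tool_rot: [-1.479, 1.329, -3.044]
contact_force: [-0.5, -1.0, -0.1]
opening: 0.0595
```

Run:
```python
from h import *
p=S(.054,.24); go(p[0]+.014,p[1],.014,np.degrees(SY))
a=snap('top','t5'); zoom(a,230,60,390,180,4.5,'t5z')
a=snap('side','s6'); zoom(a,230,100,390,220,4.5,'s6z')
```

```text
t 9.05 p [0.6981 0.1983 0.0085] jaw 0.2 tooldown [-0.239 -0.023 -0.971] q [0.16 1.07 0.77 0.02 1.54 0.16] F [-0.5 -1.  -0.1] op 0.0595
turn 0.9 alt -179.1
after turn jaw -0.7 shift [-0.0084  0.0116  0.0037]
shift now [-0.0084  0.0116  0.0039]
```

View pics/t5z.png

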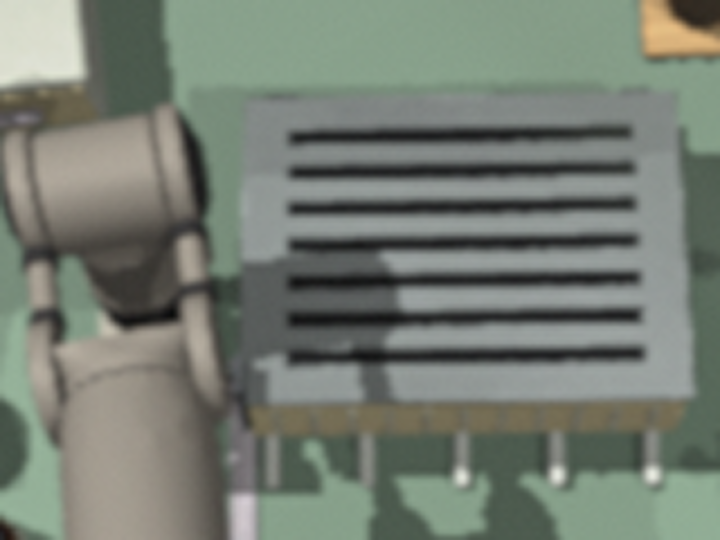

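View pics/s6z.png

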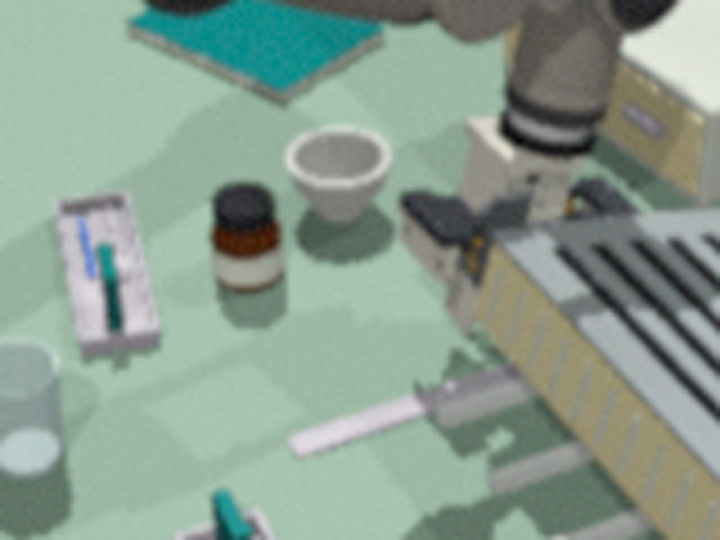

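>>> {"fn": "play_rows", "kwargs": {
  "moves": [
    [[-0.01,0,0,0,0.3],[-0.015,0,0,0,0.3],[-0.02,0,0,0,0.3],[-0.02,0,-0.005,0,0.3],[-0.03,0,-0.01,0,0.3],[-0.03,0,-0.01,0,0.3],[-0.04,0,-0.01,0,0.3],[-0.03,-0.03,0,0,0.3],[0,-0.04,0,0,0.3],[0,0,0,0,0.3]]
  ]
}}

```text
time: 10.15
tool_pos: [0.6847, 0.2354, 0.1905]
tool_rot: [-1.471, 1.307, -3.038]
contact_force: [0.1, 0.3, -0.3]
opening: 0.0601
```

Run:
```python
from h import *
p=S(.054,.24); go(p[0]+.014,p[1],.014,np.degrees(SY))
a=snap('side','s7'); zoom(a,230,60,470,240,3.3,'s7z')
```

```text
t 10.15 p [0.6847 0.2354 0.1905] jaw 0.0 tooldown [-0.259 -0.027 -0.965] q [0.21 0.97 0.5  0.03 1.93 0.22] F [ 0.1  0.3 -0.3] op 0.0601
turn 0.7 alt -179.3
after turn jaw -0.7 shift [0.1646 0.072  0.0354]
shift now [0.1646 0.0715 0.0363]
```

View pics/s7z.png

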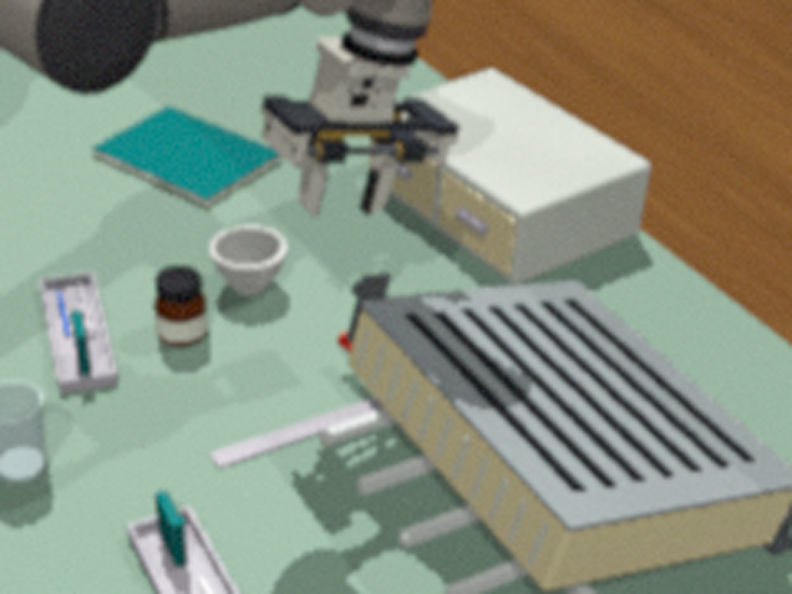

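Run:
```python
from h import *
go(.53,.20,.02)
```

```text
t 10.2 p [0.6886 0.2354 0.1931] jaw 0.0 tooldown [-0.249 -0.025 -0.968] q [0.21 0.98 0.49 0.03 1.93 0.22] F [ 0.7 -0.1  0.8] op 0.06
shift now [ 0.208  -0.1104  0.0302]
```

>>> {"fn": "play_rows", "kwargs": {
  "moves": [
    [[0,-0.025,0.006,0,-1],[0,-0.025,0.006,0,-1],[0.03,-0.03,0.006,0,-1],[0.035,-0.02,0.006,0,-1],[0.035,-0.01,0.006,0,-1],[0.035,0,0,0,-1],[0.03,0,0,0,-1],[0.02,0,0,0,-1],[0.01,0,0,0,-1],[0,0,0,0,-1]]
  ]
}}

```text
time: 11.2
tool_pos: [0.5571, 0.2017, 0.0394]
tool_rot: [-1.494, 1.367, -3.066]
contact_force: [-0.4, -0.5, 0.3]
opening: 0.0001
```

Run:
```python
from h import *
go(.53,.20,.0)
```

```text
t 11.2 p [0.5571 0.2017 0.0394] jaw -0.1 tooldown [-0.202 -0.015 -0.979] q [0.2  0.76 1.35 0.03 1.23 0.19] F [-0.4 -0.5  0.3] op 0.0001
shift now [ 0.0441 -0.0186  0.001 ]
```

>>> {"fn": "play_rows", "kwargs": {
  "moves": [
    [[0.02,-0.005,0,0,-1],[0.016,-0.005,0,0,-1],[0.006,0,0,0,-1],[0.003,-0.006,0,0,-1],[0.004,-0.01,0,0,-1],[0.004,-0.012,0,0,-1],[0.004,-0.012,0,0,-1],[0.004,-0.012,0,0,-1],[0.004,-0.012,0,0,-1],[0.004,-0.012,0,0,-1]]
  ]
}}

```text
time: 12.2
tool_pos: [0.4782, 0.2041, 0.0007]
tool_rot: [-1.529, 1.408, -3.102]
contact_force: [2.3, -1.5, 3.9]
opening: 0.0003
```

Run:
```python
from h import *
go(.53,.20,.0)
```

```text
t 12.2 p [0.4782 0.2041 0.0007] jaw -0.2 tooldown [-0.162 -0.006 -0.987] q [0.24 0.69 1.65 0.04 0.96 0.21] F [ 2.3 -1.5  3.9] op 0.0003
shift now [-0.0077  0.0513  0.0041]
```

>>> {"fn": "play_rows", "kwargs": {
  "moves": [
    [[-0.015,0,0.01,0,-1],[-0.005,0.025,0.01,0,-1],[0,0.025,0,0,-1],[0.01,0.025,0,0,-1],[0.012,0,0,0,-1],[0.008,-0.012,0,0,-1],[0.01,-0.016,0,0,-1],[0.01,-0.016,0,0,-1],[0.01,-0.016,0,0,-1],[0.01,-0.016,0,0,-1]]
  ]
}}

```text
time: 13.2
tool_pos: [0.5486, 0.183, 0.0]
tool_rot: [2.467, 1.553, 0.893]
contact_force: [19.5, -4.6, 30.8]
opening: 0.0009
```

Run:
```python
from h import *
go(.53,.20,.0)
```

```text
t 13.2 p [0.5486 0.183  0.    ] jaw -0.2 tooldown [ 0.011  0.014 -1.   ] q [0.18 0.69 1.63 0.02 0.8  0.18] F [19.5 -4.6 30.8] op 0.0009
shift now [ 0.0001 -0.0187 -0.017 ]
```

>>> {"fn": "play_rows", "kwargs": {
  "moves": [
    [[-0.02,0,0,0,-0.1],[-0.03,0,0,0,-0.1],[-0.03,0,0,0,-0.1],[-0.02,0,0,0,-0.1],[0,-0.03,0.03,0,-0.1],[0,-0.03,0.03,0,-0.1],[0,-0.03,0.03,0,-0.1],[0,-0.03,0.03,0,-0.1],[0,-0.01,0.01,0,-0.1],[0,0,0,0,-0.1]]
  ]
}}

```text
time: 14.2
tool_pos: [0.4153, 0.0446, 0.1135]
tool_rot: [1.927, 1.529, 0.353]
contact_force: [0.5, 0.2, 0.3]
opening: 0.0411
```

Run:
```python
from h import *
go(.409,.044,.022,-3)
a=snap('side','s8'); zoom(a,200,140,360,260,4.5,'s8z')
```

```text
t 14.2 p [0.4153 0.0446 0.1135] jaw -0.2 tooldown [ 0.039  0.014 -0.999] q [-0.09  0.27  1.99  0.02  0.84 -0.1 ] F [0.5 0.2 0.3] op 0.0411
turn 2.8 alt -177.2
after turn jaw -3.0 shift [ 0.0911 -0.0097  0.0024]
shift now [ 0.0911 -0.0098  0.002 ]
```

View pics/s8z.png

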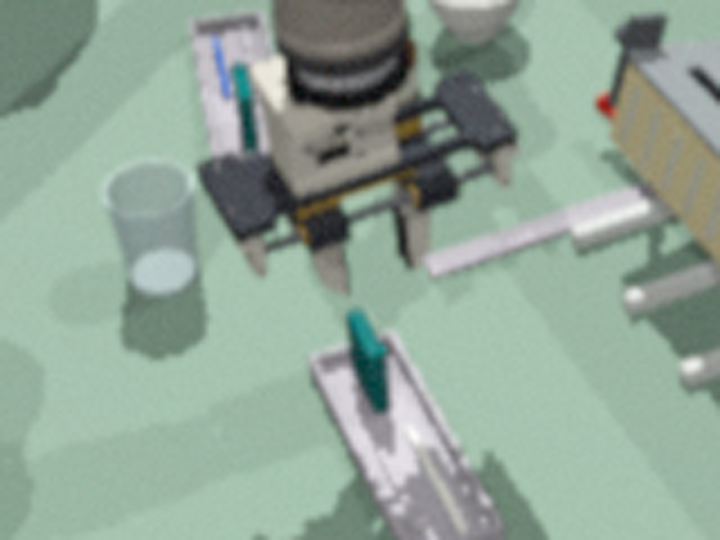

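>>> {"fn": "play_rows", "kwargs": {
  "moves": [
    [[0,-0.009,0.002,2.8,0],[0.02,0,0,0,0],[0.02,0,0,0,0],[0.02,0,0,0,0],[0.015,0,0,0,0],[0.01,0,0,0,0],[0.005,0,0,0,0],[0,0,0,0,0],[0,0,0,0,0],[0,0,0,0,0]]
  ]
}}

```text
time: 15.25
tool_pos: [0.4227, 0.0485, 0.0248]
tool_rot: [1.865, 1.513, 0.245]
contact_force: [-0.4, -0.4, 0.2]
opening: 0.0457
```

Run:
```python
from h import *
go(.409,.044,.022,-3)
a=snap('side','s9'); zoom(a,200,140,360,260,4.5,'s9z')
```

```text
t 15.25 p [0.4227 0.0485 0.0248] jaw -2.8 tooldown [ 0.056  0.014 -0.998] q [-0.08  0.45  2.08  0.03  0.56 -0.06] F [-0.4 -0.4  0.2] op 0.0457
turn 0.2 alt -179.8
after turn jaw -3.0 shift [ 0.002  -0.0136  0.0052]
shift now [ 0.002  -0.0136  0.0052]
```

View pics/s9z.png

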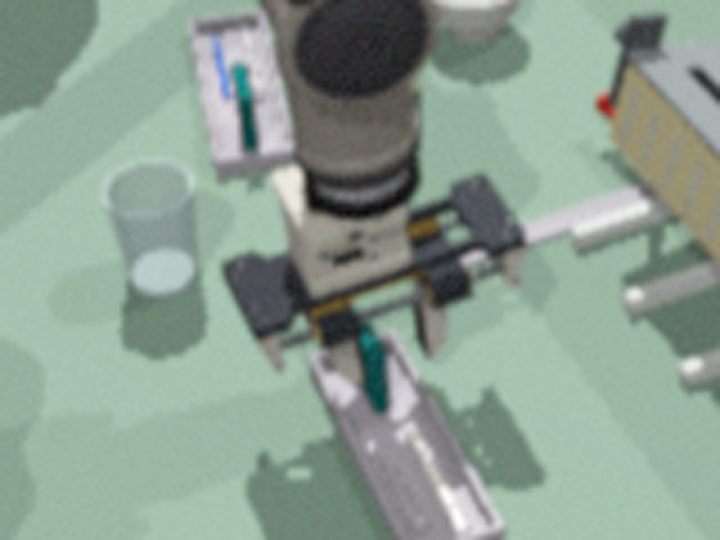

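>>> {"fn": "play_rows", "kwargs": {
  "moves": [
    [[0,-0.008,0.003,0,0],[0,-0.0055,0.002,0,0],[0,0,0,0,0],[0,0,0,0,-1],[0,0,0,0,-1],[0,0,0,0,-1],[0,0,0,0,-1],[0,0,0,0,-1],[0,0,0,0,-1],[0,0,0,0,-1]]
  ],
  "grip_force": 25
}}

```text
time: 16.3
tool_pos: [0.4067, 0.0437, 0.0262]
tool_rot: [1.874, 1.514, 0.253]
contact_force: [-1.9, 0.2, 8.3]
opening: 0.0138
```

Run:
```python
from h import *
go(.409,.044,.022,-3)
```

```text
t 16.3 p [0.4067 0.0437 0.0262] jaw -2.9 tooldown [ 0.055  0.014 -0.998] q [-0.1   0.43  2.12  0.04  0.54 -0.08] F [-1.9  0.2  8.3] op 0.0138
turn 0.1 alt -179.9
after turn jaw -3.0 shift [ 0.0044  0.0021 -0.0004]
shift now [ 0.0044  0.0021 -0.0004]
```

>>> {"fn": "play_rows", "kwargs": {
  "moves": [
    [[-0.006,0,0,0,-1],[-0.002,0,0,-4,-1],[0,0,0,-8,-1],[0,0,0,-8,-1],[0,0,0,-8,-1],[0,0,0,-8,-1],[0,0,0,-8,-1],[0,0,0,-8,-1],[0,0,0,-8,-1],[0,0,0,-4,-1]]
  ],
  "grip_force": 30
}}

```text
time: 17.3
tool_pos: [0.4064, 0.0438, 0.0358]
tool_rot: [0.715, 1.514, 0.258]
contact_force: [0.3, -0.0, -1.2]
opening: 0.0138
```

Run:
```python
from h import *
print(S(0,-.041))
go(.409,.044,.022,89.3)
a=snap('side','s10'); zoom(a,200,140,360,260,4.5,'s10z')
```

```text
[ 0.64000801 -0.08569705]
t 17.3 p [0.4064 0.0438 0.0358] jaw 63.8 tooldown [ 0.054  0.014 -0.998] q [-0.1   0.4   2.11  0.04  0.57 -1.24] F [ 0.3 -0.  -1.2] op 0.0138
turn -25.5 alt 154.5
after turn jaw 89.3 shift [ 0.014  -0.      0.0018]
shift now [0.014  0.0008 0.0016]
```

View pics/s10z.png

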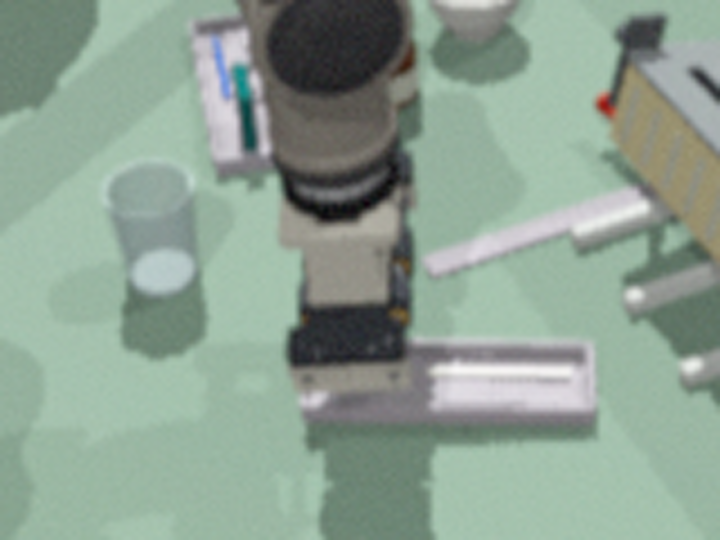

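>>> {"fn": "play_rows", "kwargs": {
  "moves": [
    [[0,0,0,-8,-1],[0,0,0,-8,-1],[0,0,0,-8,-1],[0,-0.02,0,-1,-1],[0,-0.03,0,0,-1],[0,-0.03,0,0,-1],[0,-0.03,0,0,-1],[0,-0.015,0,0,-1],[0,0,0,0,-1],[0,0,0,0,-1]]
  ]
}}

```text
time: 18.35
tool_pos: [0.4057, -0.0851, 0.0348]
tool_rot: [0.265, 1.514, 0.251]
contact_force: [0.5, 0.2, -0.3]
opening: 0.0139
```

Run:
```python
from h import *
print(S(-.03,-.041))
go(.44,-.0855,.022,89.3)
a=snap('side','s11'); zoom(a,250,160,450,310,4,'s11z')
a=snap('top','t11'); zoom(a,270,100,410,240,4.2,'t11z')
```

```text
[ 0.61001017 -0.08533706]
t 18.35 p [ 0.4057 -0.0851  0.0348] jaw 89.2 tooldown [ 0.055  0.014 -0.998] q [-0.42  0.42  2.09  0.06  0.59 -2.03] F [ 0.5  0.2 -0.3] op 0.0139
turn -0.1 alt 179.9
after turn jaw 89.3 shift [ 0.0146 -0.0002  0.0336]
shift now [ 0.0146 -0.0001  0.0336]
```

View pics/s11z.png

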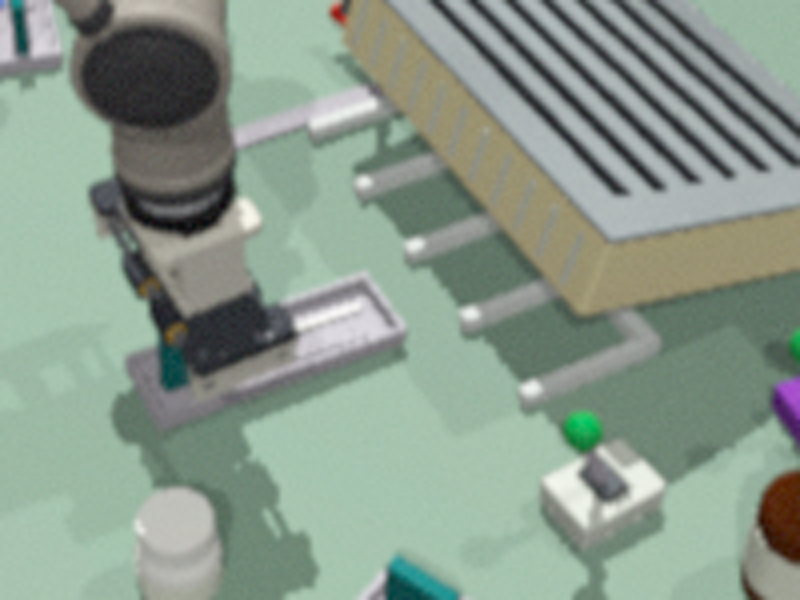

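View pics/t11z.png

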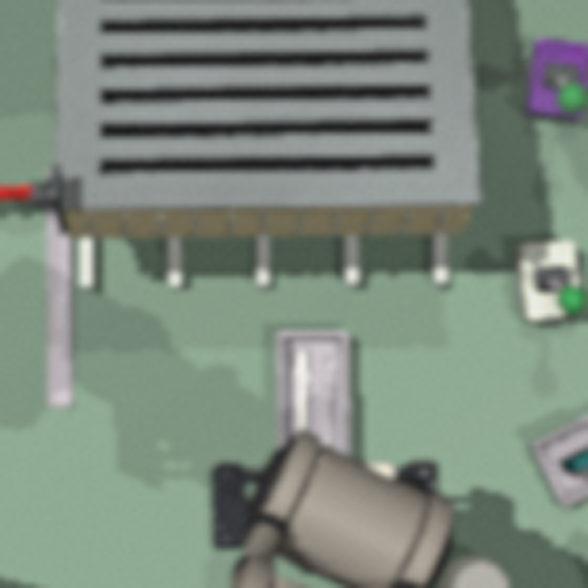

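Run:
```python
from h import *
z=lambda u,v:(u/4.2+270-.4,v/4.2+100-.4)
for p,h in [((176,276),.014),((263,276),.014),((352,276),.014),((441,274),.014),((176,245),.014),((263,245),.014),((352,245),.014),((441,245),.014),((277,333),.04),((354,333),.04),((277,333),.03),((354,333),.03),((272,440),.03),((351,440),.03)]: print(p,h,onplane('top',z(*p),h).round(4))
zs=lambda u,v:(u/4+250-.4,v/4+160-.4)
print('side')
for p,h in[((363,185),.010),((414,248),.010),((470,319),.010),((529,392),.010),((368,275),.035),((407,331),.035),((368,275),.045),((407,331),.045),((160,420),.02)]: print(p,h,onplane('side',zs(*p),h).round(4))
```

```text
(176, 276) 0.014 [0.6145 0.0374 0.014 ]
(263, 276) 0.014 [ 0.6129 -0.0429  0.014 ]
(352, 276) 0.014 [ 0.6113 -0.1249  0.014 ]
(441, 274) 0.014 [ 0.6115 -0.2069  0.014 ]
(176, 245) 0.014 [0.6434 0.0369 0.014 ]
(263, 245) 0.014 [ 0.6417 -0.0435  0.014 ]
(352, 245) 0.014 [ 0.6401 -0.1256  0.014 ]
(441, 245) 0.014 [ 0.6384 -0.2076  0.014 ]
(277, 333) 0.04 [ 0.5571 -0.0539  0.04  ]
(354, 333) 0.04 [ 0.5557 -0.1234  0.04  ]
(277, 333) 0.03 [ 0.5581 -0.0542  0.03  ]
(354, 333) 0.03 [ 0.5568 -0.1242  0.03  ]
(272, 440) 0.03 [ 0.4607 -0.0477  0.03  ]
(351, 440) 0.03 [ 0.4594 -0.1192  0.03  ]
side
(363, 185) 0.01 [0.6134 0.0382 0.01  ]
(414, 248) 0.01 [ 0.6129 -0.0436  0.01  ]
(470, 319) 0.01 [ 0.6114 -0.1279  0.01  ]
(529, 392) 0.01 [ 0.611  -0.2078  0.01  ]
(368, 275) 0.035 [ 0.5539 -0.073   0.035 ]
(407, 331) 0.035 [ 0.551  -0.1353  0.035 ]
(368, 275) 0.045 [ 0.5489 -0.0813  0.045 ]
(407, 331) 0.045 [ 0.546  -0.1429  0.045 ]
(160, 420) 0.02 [ 0.3621 -0.1155  0.02  ]
```

>>> {"fn": "play_rows", "kwargs": {
  "moves": [
    [[0,0.003,0.01,-1.2,-1],[0.002,0,0.01,0,-1],[0.002,0,0.01,0,-1],[0.002,0,0,0,-1],[0.002,0,0,0,-1],[0.002,0,0,0,-1],[0.002,0,0,0,-1],[0,0,0,0,-1],[0,0,0,0,-1],[0,0,0,0,-1]]
  ]
}}

```text
time: 19.45
tool_pos: [0.4401, -0.0779, 0.0257]
tool_rot: [0.224, 1.511, 0.239]
contact_force: [0.8, 0.8, 1.2]
opening: 0.0135
```

Run:
```python
from h import *
go(.55,-.0835,.022,89.3)
a=snap('side','s12'); zoom(a,250,160,450,310,4,'s12z')
a=snap('top','t12'); zoom(a,290,120,390,220,6,'t12z')
```

```text
t 19.45 p [ 0.4401 -0.0779  0.0257] jaw 90.9 tooldown [ 0.058  0.014 -0.998] q [-0.37  0.47  2.02  0.06  0.6  -2.01] F [0.8 0.8 1.2] op 0.0135
turn 1.6 alt -178.4
after turn jaw 89.3 shift [ 0.01   -0.0043  0.1096]
shift now [ 0.01   -0.0073  0.1094]
```

View pics/s12z.png

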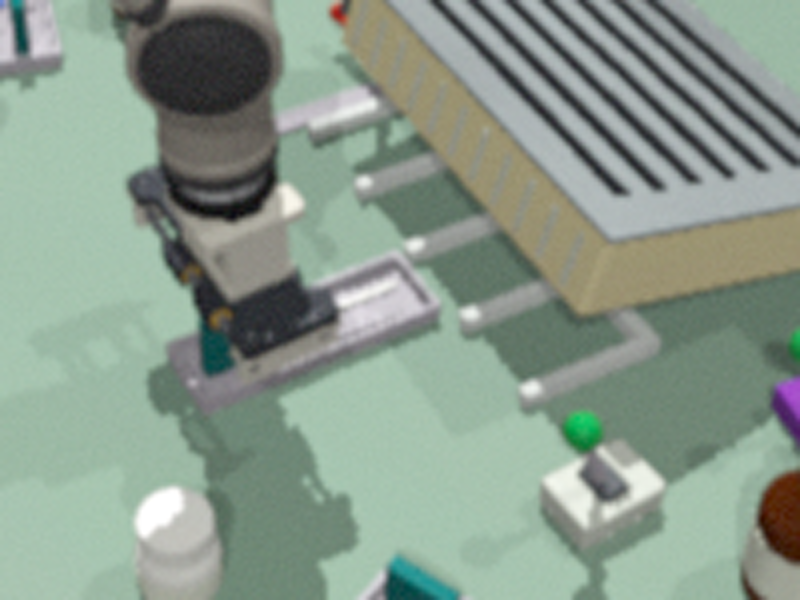

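View pics/t12z.png

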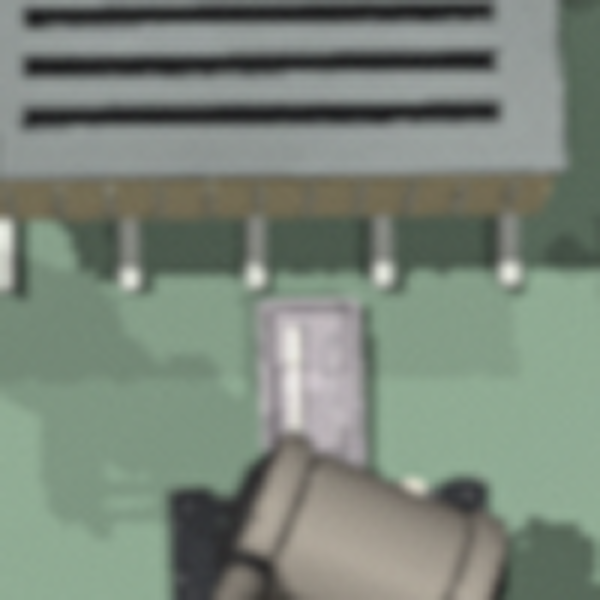

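Run:
```python
from h import *
im=cv2.imread('pics/t12.png'); im=cv2.cvtColor(im,cv2.COLOR_BGR2RGB).astype(int)
# tray vs green: R-G
d=im[:,:,0]-im[:,:,1]
for r in range(170,200,2):
    row=d[r,325:360]; print(r,row.tolist())
```

```text
170 [-26, -25, -25, -24, -24, -22, -20, -15, -8, -3, -2, -1, 0, 1, 2, 2, 1, 2, 1, 1, 1, 0, 0, -1, -7, -18, -24, -25, -26, -25, -25, -24, -24, -24, -24]
172 [-26, -25, -25, -25, -25, -23, -20, -12, -1, 6, 5, 6, 7, 6, 7, 6, 6, 7, 7, 6, 5, 5, 5, 5, 3, -7, -20, -24, -25, -25, -26, -24, -25, -24, -25]
174 [-25, -24, -24, -25, -24, -24, -20, -13, -3, 3, 6, 6, 5, 5, 4, 4, 5, 8, 7, 8, 7, 7, 6, 5, 3, -7, -18, -24, -26, -25, -25, -24, -25, -24, -25]
176 [-25, -24, -25, -25, -24, -23, -21, -13, -3, 4, 6, 5, 6, 2, 3, 4, 6, 6, 7, 6, 4, 6, 7, 5, 3, -5, -16, -21, -25, -25, -24, -24, -24, -24, -24]
178 [-25, -25, -26, -25, -24, -24, -22, -14, -2, 4, 6, 6, 4, 1, 1, 5, 7, 8, 6, 7, 6, 6, 6, 6, 3, -6, -14, -20, -23, -25, -25, -25, -24, -25, -25]
180 [-23, -24, -24, -26, -25, -23, -21, -14, -3, 4, 7, 6, 5, 3, 3, 3, 6, 7, 6, 6, 5, 7, 6, 6, 3, -3, -12, -19, -24, -24, -24, -24, -24, -25, -24]
182 [-21, -23, -24, -25, -25, -24, -22, -16, -3, 5, 6, 6, 6, 4, 5, 5, 8, 8, 7, 6, 6, 6, 7, 5, 4, -3, -13, -21, -24, -26, -25, -25, -25, -25, -26]
184 [-24, -24, -26, -27, -27, -27, -24, -17, -4, 4, 5, 5, 5, 2, 3, 6, 7,
[... 395 characters left out ...]
 -24, -24, -21, -10, 0, 6, 4, 5, 4, 2, 4, 6, 7, 7, 7, 6, 6, 6, 6, 3, -2, -14, -23, -26, -27, -29, -28, -28, -28, -27]
192 [-24, -25, -24, -24, -23, -24, -24, -21, -10, 2, 5, 5, 5, 5, 3, 4, 5, 7, 7, 8, 6, 5, 6, 6, 3, -2, -12, -23, -26, -27, -28, -27, -28, -27, -27]
194 [-24, -24, -24, -24, -24, -24, -24, -23, -12, -3, 3, 5, 6, 6, 5, 5, 5, 6, 7, 6, 6, 6, 5, 7, 6, 1, -10, -22, -27, -28, -27, -27, -27, -26, -28]
196 [-24, -24, -23, -24, -23, -23, -22, -20, -13, -3, 4, 6, 7, 7, 7, 5, 6, 5, 4, 5, 5, 4, 5, 4, 5, 0, -11, -22, -26, -28, -27, -29, -27, -27, -27]
198 [-24, -24, -25, -24, -24, -19, -13, -4, 2, 5, 7, 6, 7, 6, 5, 5, 5, 5, 6, 6, 6, 6, 5, 5, 6, 2, -5, -15, -21, -26, -28, -28, -27, -27, -27]
```

```bash
cat >> h.py <<'E'
def trayfit(im,r0,r1,cmid,z=.016,step=1,thr=-9):
    """fit left/right tray edge lines in top picture, tray seen end-on along image rows; returns yaw(deg) and centre y at x"""
    d=im[:,:,0].astype(int)-im[:,:,1]; L=[];Rr=[]
    for r in range(r0,r1,step):
        c=cmid
        while d[r,c]>thr: c-=1
        L.append(onplane('top',(c+(thr-d[r,c])/(d[r,c+1]-d[r,c]),r),z)[:2])
        c=cmid
        while d[r,c]>thr: c+=1
        Rr.append(onplane('top',(c-(thr-d[r,c])/(d[r,c-1]-d[r,c]),r),z)[:2])
    out=[]
    for E in(L,Rr):
        E=np.array(E); k=np.polyfit(E[:,0],E[:,1],1); out.append(k)
    ks=(out[0]+out[1])/2
    print('yawL/R',np.degrees(np.arctan([out[0][0],out[1][0]])).round(2),'width',round((np.polyval(out[0],E[:,0].mean())-np.polyval(out[1],E[:,0].mean())),4),'xrange',E[:,0].min().round(3),E[:,0].max().round(3))
    return ks
E
python3 - <<'E'
from h import *
im=cv2.cvtColor(cv2.imread('pics/t12.png'),cv2.COLOR_BGR2RGB)
k=trayfit(im,172,194,340); print('y at .44,.6',np.polyval(k,[.44,.6]))
im=cv2.cvtColor(cv2.imread('pics/t11.png'),cv2.COLOR_BGR2RGB)
k=trayfit(im,182,203,344); print('t11 y at .406,.566',np.polyval(k,[.406,.566]))
d=cv2.cvtColor(cv2.imread('pics/t12.png'),cv2.COLOR_BGR2GRAY)
for r in range(156,170,2): print(r,d[r,305:382].tolist())
E
```

```text
yawL/R [1.24 0.18] width 0.0688 xrange 0.504 0.585
y at .44,.6 [-0.07895346 -0.07697954]
yawL/R [-0.37 -0.72] width 0.0686 xrange 0.469 0.546
t11 y at .406,.566 [-0.08672376 -0.08825213]
156 [95, 94, 89, 88, 95, 111, 120, 114, 101, 93, 92, 93, 94, 96, 96, 96, 96, 95, 93, 91, 91, 93, 94, 92, 91, 93, 110, 123, 119, 105, 96, 93, 93, 92, 90, 90, 91, 91, 91, 90, 90, 90, 92, 88, 85, 82, 89, 111, 125, 122, 104, 90, 88, 90, 90, 90, 88, 89, 88, 89, 87, 89, 90, 88, 88, 83, 76, 84, 107, 126, 127, 114, 101, 97, 98, 96, 98]
158 [84, 83, 75, 70, 89, 117, 133, 123, 99, 85, 83, 84, 84, 83, 83, 83, 84, 84, 84, 84, 83, 83, 84, 82, 78, 85, 112, 132, 126, 102, 85, 84, 84, 84, 84, 84, 84, 83, 83, 84, 84, 85, 84, 82, 77, 69, 81, 111, 134, 130, 107, 88, 83, 83, 84, 83, 83, 84, 83, 84, 84, 84, 84, 84, 82, 76, 68, 76, 107, 131, 131, 114, 101, 96, 97, 98, 97]
160 [84, 84, 80, 76, 88, 116, 133, 125, 103, 87, 83, 82, 84, 83, 82, 84, 84, 84, 83, 85, 82, 82, 83, 83, 80, 85, 113, 133, 126, 102, 86, 83, 83, 85, 85, 83, 84, 85, 84, 85, 84, 83, 84, 83, 76, 71, 81, 112, 132, 128, 109, 90, 83, 84, 84, 83, 85, 83, 83, 8
[... 829 characters left out ...]
 137, 137, 136, 136, 138, 137, 137, 136, 130, 123, 143, 188, 217, 199, 143, 117, 134, 141, 140, 136, 137, 139, 140, 142, 138, 137, 141, 143, 142, 137, 125, 133, 174, 211, 200, 151, 104, 107, 135, 144, 148, 146, 144, 139, 140, 146, 148, 149, 147, 147, 144, 138, 140, 173, 206, 203, 169, 144, 150, 161, 161, 160]
168 [130, 132, 138, 142, 148, 158, 161, 146, 119, 109, 125, 142, 150, 150, 150, 149, 149, 150, 149, 150, 149, 148, 150, 149, 145, 142, 143, 138, 126, 111, 116, 133, 141, 141, 141, 141, 142, 140, 139, 138, 138, 142, 147, 151, 152, 147, 146, 148, 142, 129, 112, 110, 125, 141, 148, 147, 147, 148, 147, 149, 148, 148, 148, 147, 147, 147, 147, 145, 143, 134, 122, 119, 135, 154, 159, 160, 160]
```

>>> {"fn": "play_rows", "kwargs": {
  "moves": [
    [[0,0,0,1.6,-1],[0,-0.003,0,0,-1],[0,0,0.01,0,-1],[0,0,0.01,0,-1],[0,0,0.01,0,-1],[0,0,0.01,0,-1],[0,0,0,0,-1],[0,0,0,0,-1],[0,0,0,0,-1],[0,0,0,0,-1]]
  ]
}}

```text
time: 20.55
tool_pos: [0.4815, -0.0816, 0.0264]
tool_rot: [0.297, 1.515, 0.281]
contact_force: [0.7, 0.3, -1.2]
opening: 0.0138
```

Run:
```python
from h import *
go(.55,-.082,.022,89.2)
a=snap('top','t13'); zoom(a,290,120,390,220,6,'t13z')
```

```text
t 20.55 p [ 0.4815 -0.0816  0.0264] jaw 89.1 tooldown [ 0.054  0.015 -0.998] q [-0.35  0.52  1.9   0.05  0.67 -1.94] F [ 0.7  0.3 -1.2] op 0.0138
turn -0.1 alt 179.9
after turn jaw 89.2 shift [0.0081 0.0005 0.0681]
shift now [0.0081 0.0006 0.0681]
```

View pics/t13z.png

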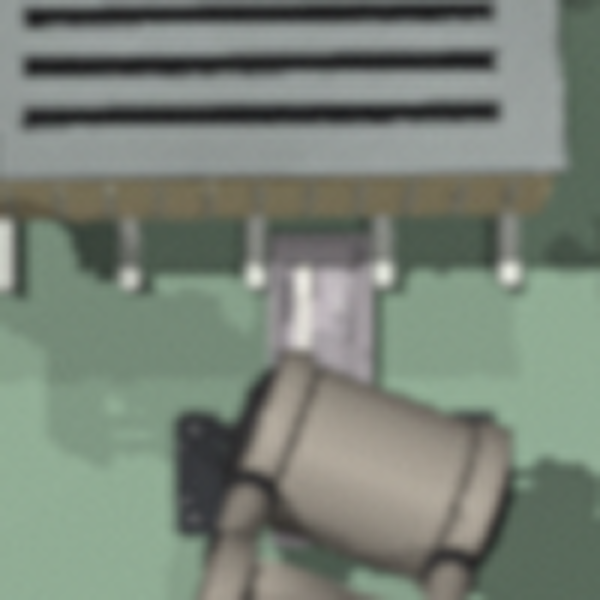

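>>> {"fn": "play_rows", "kwargs": {
  "moves": [
    [[0.002,0,0.01,0,-1],[0,0,0.012,0,-1],[0,0,0.012,0,-1],[0,0,0.012,0,-1],[0,0,0.01,0,-1],[0,0,0.006,0,-1],[0,0,0.005,0,-1],[0,0,0.004,0,-1],[0,0,0.004,0,-1],[0,0,0,0,-1]]
  ]
}}

```text
time: 21.6
tool_pos: [0.5535, -0.0822, 0.028]
tool_rot: [0.442, 1.528, 0.426]
contact_force: [0.4, -0.0, -0.7]
opening: 0.0139
```

Run:
```python
from h import *
go(.55,-.082,.022,89.2)
```

```text
t 21.6 p [ 0.5535 -0.0822  0.028 ] jaw 89.1 tooldown [ 0.039  0.018 -0.999] q [-0.3   0.62  1.69  0.04  0.8  -1.88] F [ 0.4 -0.  -0.7] op 0.0139
turn -0.1 alt 179.9
after turn jaw 89.2 shift [ 0.0059  0.     -0.0037]
shift now [ 0.0059  0.     -0.0037]
```

>>> {"fn": "play_rows", "kwargs": {
  "moves": [
    [[0.003,0,0,0,-1],[0.001,0,0.003,0,-1],[0,0,0.003,0,-1],[0,0,0.003,0,-1],[0,0,0.003,0,-1],[0,0,0.003,0,-1],[0,0,0.003,0,-1],[0,0,0.003,0,-1],[0,0,0.003,0,-1],[0,0,0.003,0,-1]]
  ]
}}

```text
time: 22.6
tool_pos: [0.5536, -0.082, 0.0254]
tool_rot: [2.288, 1.544, 2.279]
contact_force: [-12.9, -1.0, 9.3]
opening: 0.0138
```

Run:
```python
from h import *
go(.55,-.082,.022,89.2)
a=snap('top','t14'); zoom(a,290,120,390,220,6,'t14z')
a=snap('side','s14'); zoom(a,250,160,450,310,4,'s14z')
```

```text
t 22.6 p [ 0.5536 -0.082   0.0254] jaw 89.5 tooldown [-0.017  0.02  -1.   ] q [-0.29  0.65  1.64  0.02  0.88 -1.87] F [-12.9  -1.    9.3] op 0.0138
turn 0.3 alt -179.7
after turn jaw 89.2 shift [ 0.0035 -0.0001 -0.0035]
shift now [ 0.0035 -0.0001 -0.0035]
```

View pics/s14z.png

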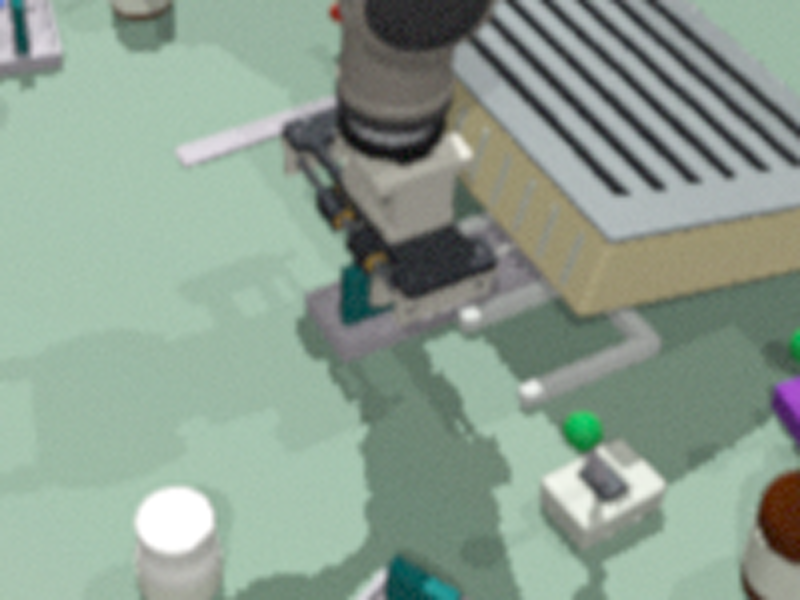

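>>> {"fn": "play_rows", "kwargs": {
  "moves": [
    [[0,0,0,0,-0.3],[0,0,0,0,-0.3],[0,0,0,0,-0.3],[0,0,0,0,-0.3],[0,0,0,0,-0.3],[-0.02,0,0,0,-0.3],[-0.03,0,0,0,-0.3],[-0.03,0,0,0,-0.3],[-0.03,0,-0.01,0,-0.3],[0,0,-0.03,0,-0.3]]
  ]
}}

```text
time: 23.7
tool_pos: [0.5184, -0.0843, 0.1389]
tool_rot: [2.176, 1.547, 2.167]
contact_force: [0.6, -1.5, -0.8]
opening: 0.0323
```

Run:
```python
from h import *
go(.435,.35,.13,-12)
a=snap('side','s15'); zoom(a,220,120,420,270,4,'s15z')
print([(np.round(d['point'],1).tolist(),round(d['score'],2)) for d in robot.spot_in('side','tray1_grip')])
```

```text
t 23.7 p [ 0.5184 -0.0843  0.1389] jaw 89.5 tooldown [-0.013  0.02  -1.   ] q [-0.32  0.44  1.64  0.02  1.08 -1.89] F [ 0.6 -1.5 -0.8] op 0.0323
turn -78.5 alt 101.5
after turn jaw 168.0 shift [0.0185 0.1715 0.4073]
shift now [ 0.0185  0.4333 -0.0869]
[([252.6, 159.9], 0.93), ([406.5, 193.2], 0.74), ([353.1, 230.4], 0.63)]
```

View pics/s15z.png

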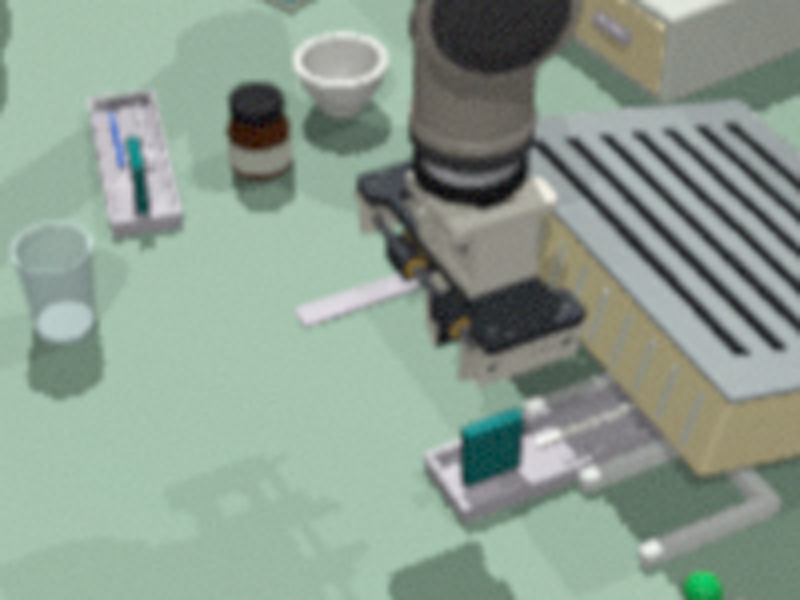

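>>> {"fn": "play_rows", "kwargs": {
  "moves": [
    [[0,0.03,-0.02,0,-0.1],[0,0.045,-0.02,0,-0.1],[0,0.045,-0.015,0,-0.1],[0,0.045,-0.01,0,-0.1],[0,0.045,-0.01,0,-0.1],[0,0.045,-0.01,0,-0.1],[0,0.045,0,0,-0.1],[0,0.045,0,0,-0.1],[0,0.045,0,0,-0.1],[0,0.03,0,0,-0.1]]
  ]
}}

```text
time: 24.8
tool_pos: [0.4343, 0.3512, 0.1455]
tool_rot: [2.259, 1.542, 2.24]
contact_force: [0.5, -0.9, 0.8]
opening: 0.0412
```

Run:
```python
from h import *
zs=lambda u,v:(u/4+220-.4,v/4+120-.4)
for p in[(428,458),(466,524)]: print(onplane('side',zs(*p),.014).round(4))
go(.435,.35,.13,-12)
```

```text
[ 0.5123 -0.0555  0.014 ]
[ 0.5057 -0.1265  0.014 ]
t 24.8 p [0.4343 0.3512 0.1455] jaw 88.9 tooldown [-0.018  0.023 -1.   ] q [ 0.53  0.48  1.55  0.03  1.12 -1.04] F [ 0.5 -0.9  0.8] op 0.0412
turn -79.1 alt 100.9
after turn jaw 168.0 shift [ 0.0154 -0.0013 -0.0014]
shift now [ 0.0154 -0.0016  0.001 ]
```

>>> {"fn": "play_rows", "kwargs": {
  "moves": [
    [[0,0,0,-8,-0.1],[0,0,0,-8,-0.1],[0,0,0,-8,-0.1],[0,0,0,-8,-0.1],[0,0,0,-8,-0.1],[0,0,0,-8,-0.1],[0,0,0,-8,-0.1],[0,0,0,-8,-0.1],[0,0,0,-8,-0.1],[0,0,0,-4,-0.1]]
  ]
}}

```text
time: 25.8
tool_pos: [0.4354, 0.3612, 0.1395]
tool_rot: [0.932, 1.539, 2.301]
contact_force: [-0.1, 0.0, -0.4]
opening: 0.0413
```

Run:
```python
from h import *
a=snap('side','s16'); zoom(a,200,110,340,215,5.5,'s16z')
b=snap('top','t16'); zoom(b,160,160,280,250,6,'t16z')
h=cv2.cvtColor(a,cv2.COLOR_RGB2HSV); m=cv2.inRange(h,np.array((80,100,30)),np.array((100,255,220))); ys,xs=np.where(m[140:185,240:275]); print('teal side',xs.min()+240,xs.max()+240,ys.min()+140,ys.max()+140,xs.mean()+240,ys.mean()+140)
go(.435,.35,.13,-12)
```

```text
teal side 240 243 157 175 241.6 165.04444444444445
t 25.9 p [0.4354 0.3611 0.1395] jaw 168.2 tooldown [-0.021  0.024 -0.999] q [ 0.54  0.5   1.53  0.03  1.12 -2.41] F [ 0.2  1.1 -0.3] op 0.0413
turn 0.2 alt -179.8
after turn jaw 168.0 shift [ 0.0093 -0.0022 -0.0112]
shift now [ 0.0093 -0.0021 -0.0112]
```

View pics/s16z.png

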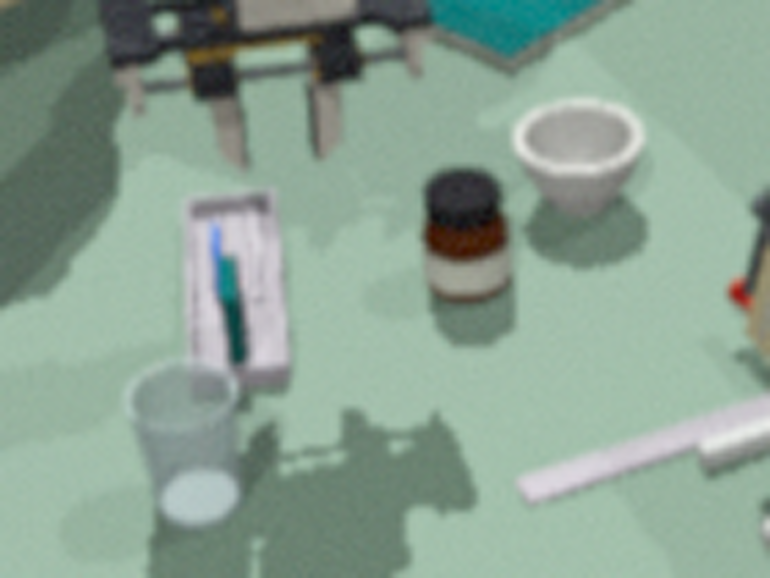

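View pics/t16z.png

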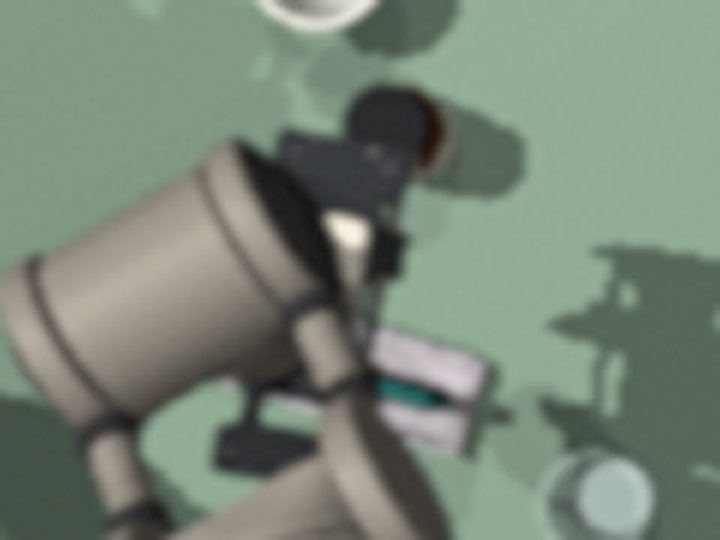

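Run:
```python
from h import *
zs=lambda u,v:(u/5.5+200-.4,v/5.5+110-.4)
zt=lambda u,v:(u/6+160-.4,v/6+160-.4)
for p in[(187,205),(270,197),(289,378),(196,378)]: print('s',onplane('side',zs(*p),.016).round(4))
for p in[(492,362),(465,455)]: print('t',onplane('top',zt(*p),.016).round(4))
print('handle top-centre', onplane('side',zs(223,258),.062).round(4), onplane('side',zs(236,292),.062).round(4),'bottom',onplane('side',zs(241,362),.008).round(4))
print('top handle front end', onplane('top',zt(440,397),.06).round(4),onplane('top',zt(378,384),.06).round(4))
```

```text
s [0.4115 0.5157 0.016 ]
s [0.4664 0.4972 0.016 ]
s [0.4067 0.3011 0.016 ]
s [0.3539 0.3293 0.016 ]
t [0.4078 0.3103 0.016 ]
t [0.3486 0.3281 0.016 ]
handle top-centre [0.3971 0.3813 0.062 ] [0.3922 0.3427 0.062 ] bottom [0.3875 0.3411 0.008 ]
top handle front end [0.3866 0.3331 0.06  ] [0.3954 0.3718 0.06  ]
```

Run:
```python
from h import *
go(.391,.356,.024,-17)
```

```text
t 25.9 p [0.4354 0.3611 0.1395] jaw 168.2 tooldown [-0.021  0.024 -0.999] q [ 0.54  0.5   1.53  0.03  1.12 -2.41] F [ 0.2  1.1 -0.3] op 0.0413
turn 5.2 alt -174.8
after turn jaw 163.0 shift [ 0.1163  0.0378 -0.0198]
shift now [ 0.1163  0.0394 -0.0163]
```

>>> {"fn": "play_rows", "kwargs": {
  "moves": [
    [[0,0,0,5.2,0],[0,0.02,-0.01,0,0],[0,0.018,-0.01,0,0],[0.02,0,0,0,0],[0.02,0,0,0,0],[0.01,0,0,0,0],[0,0,0,0,0],[0,0,0,0,0],[0,0,0,0,0],[0,0,0,0,0]]
  ]
}}

```text
time: 26.9
tool_pos: [0.3936, 0.3568, 0.089]
tool_rot: [0.933, 1.539, 2.184]
contact_force: [-0.4, 0.7, -0.3]
opening: 0.0461
```

Run:
```python
from h import *
go(.391,.356,.024,-17)
a=snap('side','s17'); zoom(a,200,110,340,215,5.5,'s17z')
```

```text
t 26.9 p [0.3936 0.3568 0.089 ] jaw 161.7 tooldown [-0.018  0.026 -0.999] q [ 0.57  0.5   1.69  0.04  0.95 -2.27] F [-0.4  0.7 -0.3] op 0.0461
turn -1.3 alt 178.7
after turn jaw 163.0 shift [ 0.065   0.0006 -0.0028]
shift now [ 0.065   0.0005 -0.0028]
```

View pics/s17z.png

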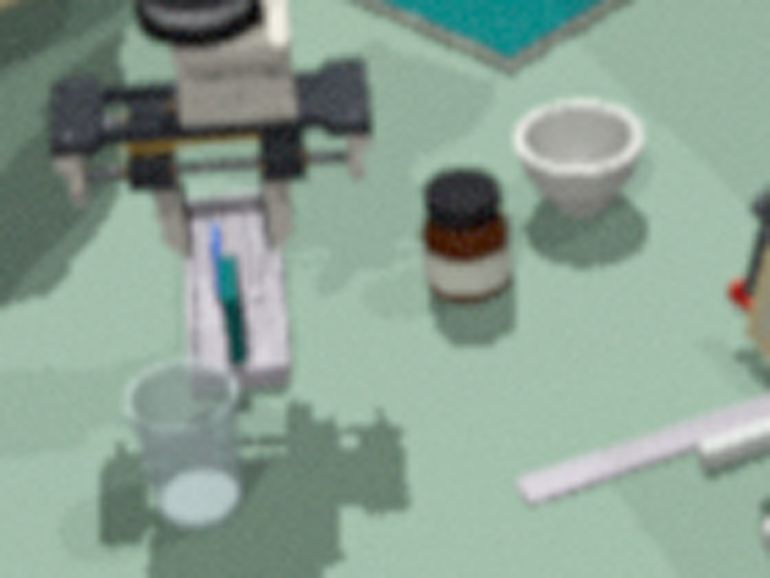

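Well centred; descend and grip.

>>> {"fn": "play_rows", "kwargs": {
  "moves": [
    [[0.02,0,-0.002,-1.3,0],[0.02,0,0,0,0],[0.015,0,0,0,0],[0.008,0,0,0,0],[0,0,0,0,0],[0,0,0,0,-1],[0,0,0,0,-1],[0,0,0,0,-1],[0,0,0,0,-1],[0,0,0,0,-1]]
  ],
  "grip_force": 30
}}

```text
time: 27.95
tool_pos: [0.3961, 0.3591, 0.0303]
tool_rot: [0.519, 1.537, 1.793]
contact_force: [-0.0, 0.5, -1.1]
opening: 0.0139
```

Run:
```python
from h import *
go(.38,.10,.024,-17)
a=snap('side','s18'); zoom(a,200,110,340,215,5.5,'s18z')
```

```text
t 27.95 p [0.3961 0.3591 0.0303] jaw 163.0 tooldown [-0.007  0.033 -0.999] q [ 0.57  0.59  1.74  0.04  0.8  -2.3 ] F [-0.   0.5 -1.1] op 0.0139
turn -0.0 alt 180.0
after turn jaw 163.0 shift [-0.0022 -0.0605 -0.2525]
shift now [-0.0022 -0.0605 -0.2525]
```

View pics/s18z.png

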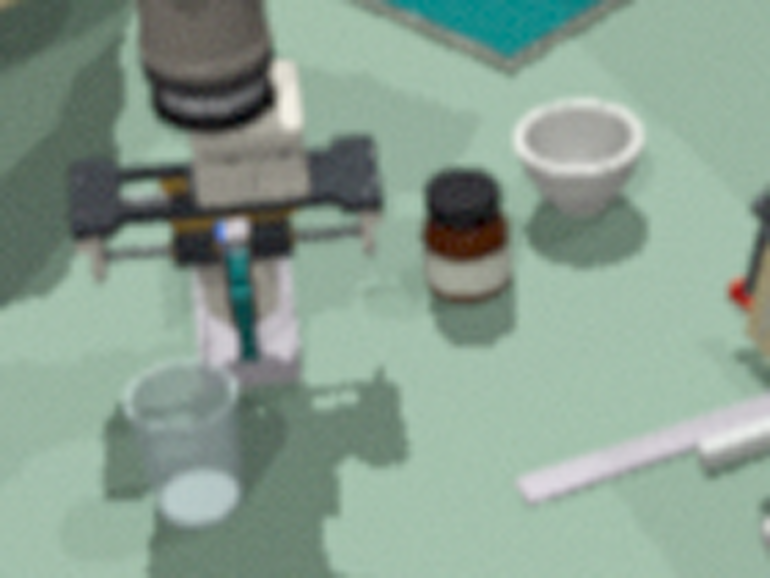

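>>> {"fn": "play_rows", "kwargs": {
  "moves": [
    [[-0.006,0,0,0,-1],[-0.004,-0.017,0.005,0,-1],[0,-0.017,0.005,0,-1],[0,-0.008,-0.035,0,-1],[0,-0.008,-0.04,0,-1],[0,-0.008,-0.04,0,-1],[0,-0.008,-0.04,0,-1],[0,-0.008,-0.04,0,-1],[0,-0.008,-0.04,0,-1],[0,-0.008,-0.03,0,-1]]
  ]
}}

```text
time: 29.0
tool_pos: [0.4086, 0.0831, 0.0334]
tool_rot: [0.434, 1.537, 1.716]
contact_force: [1.7, 0.1, -1.7]
opening: 0.0137
```

Run:
```python
from h import *
go(.40,.0,.036,89.2)
a=snap('side','s19'); zoom(a,220,120,420,270,4,'s19z')
```

```text
t 29.0 p [0.4086 0.0831 0.0334] jaw 163.5 tooldown [-0.005  0.034 -0.999] q [-0.01  0.44  2.05  0.05  0.66 -2.91] F [ 1.7  0.1 -1.7] op 0.0137
turn 74.3 alt -105.7
after turn jaw 89.2 shift [-0.0054 -0.083  -0.0075]
shift now [-0.0054 -0.0153 -0.082 ]
```

View pics/s19z.png

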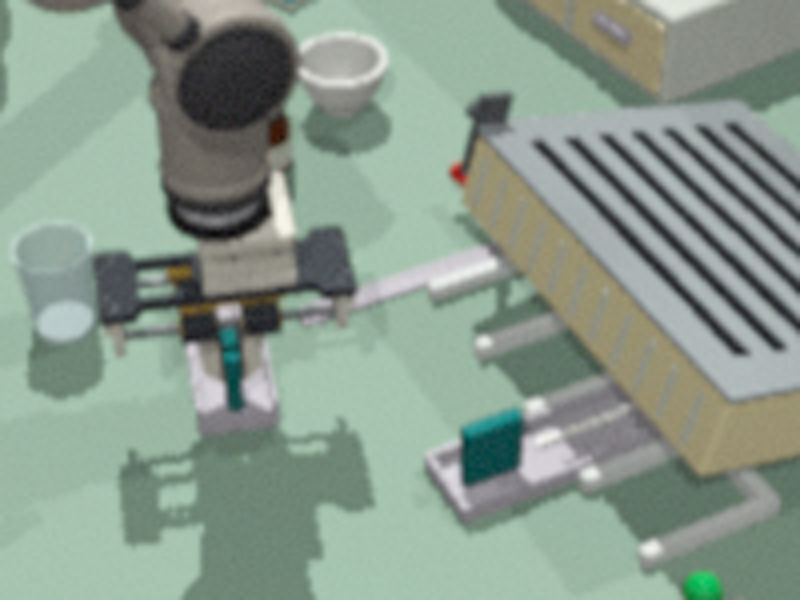

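>>> {"fn": "play_rows", "kwargs": {
  "moves": [
    [[-0.004,0,0,8,-1],[0,0,0,8,-1],[0,-0.019,-0.037,0,-1],[0,-0.019,-0.037,0,-1],[0,0,0,8,-1],[0,0,0,8,-1],[0,0,0,8,-1],[0,0,0,8,-1],[0,0,0,8,-1],[0,0,0,8,-1]]
  ]
}}

```text
time: 30.05
tool_pos: [0.401, -0.0096, 0.0377]
tool_rot: [1.505, 1.539, 1.619]
contact_force: [0.7, 0.6, -1.7]
opening: 0.0138
```

Run:
```python
from h import *
go(.40,.0,.036,89.2)
```

```text
t 30.05 p [ 0.401  -0.0096  0.0377] jaw 96.5 tooldown [-0.002  0.031 -1.   ] q [-0.24  0.41  2.08  0.05  0.66 -1.96] F [ 0.7  0.6 -1.7] op 0.0138
turn 7.3 alt -172.7
after turn jaw 89.2 shift [ 0.002   0.0095 -0.0011]
shift now [0.002  0.0096 0.0001]
```

>>> {"fn": "play_rows", "kwargs": {
  "moves": [
    [[0,0,0,7.2,-1],[0,0.01,0,0,-1],[0,0,0.01,0,-1],[0,0,0.015,0,-1],[0.002,0,0.005,0,-1],[0.002,0,0,0,-1],[0.002,0,0,0,-1],[0.001,0,0,0,-1],[0,0,0,0,-1],[0,0,0,0,-1]]
  ]
}}

```text
time: 31.05
tool_pos: [0.4338, -0.0008, 0.0321]
tool_rot: [1.559, 1.54, 1.54]
contact_force: [1.0, 0.2, -0.9]
opening: 0.0138
```

Run:
```python
from h import *
go(.44,.0015,.03,89.2)
a=snap('top','t20'); zoom(a,270,120,370,220,6,'t20z')
```

```text
t 31.05 p [ 0.4338 -0.0008  0.0321] jaw 88.9 tooldown [ 0.001  0.03  -1.   ] q [-0.2   0.46  2.    0.05  0.68 -1.79] F [ 1.   0.2 -0.9] op 0.0138
turn -0.3 alt 179.7
after turn jaw 89.2 shift [0.0022 0.0023 0.0061]
shift now [0.0022 0.0023 0.0061]
```

View pics/t20z.png

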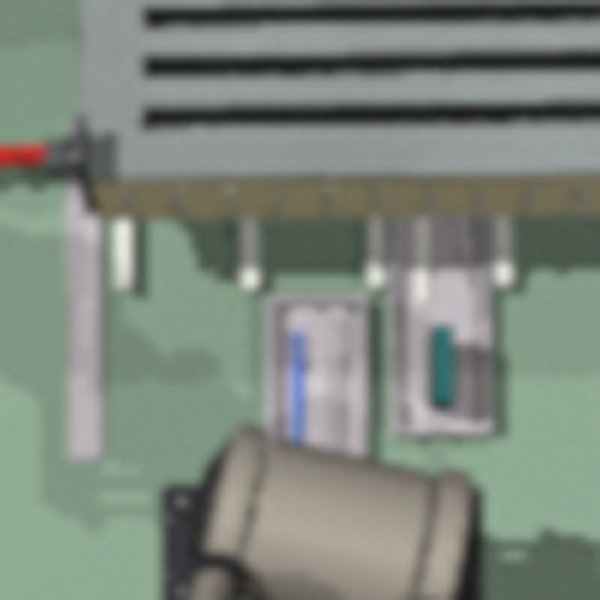

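>>> {"fn": "play_rows", "kwargs": {
  "moves": [
    [[0.001,0.0025,0,-0.3,-1],[0.001,0,0.01,0,-1],[0,0,0.012,0,-1],[0,0,0.012,0,-1],[0,0,0.012,0,-1],[0,0,0.012,0,-1],[0,0,0.012,0,-1],[0,0,0.012,0,-1],[0,0,0.01,0,-1],[0,0,0,0,-1]]
  ]
}}

```text
time: 32.1
tool_pos: [0.5281, 0.002, 0.0306]
tool_rot: [1.778, 1.539, 1.765]
contact_force: [0.5, -0.4, 1.9]
opening: 0.0144
```

Run:
```python
from h import *
go(.55,.000,.03,89.2)
```

```text
t 32.1 p [0.5281 0.002  0.0306] jaw 89.2 tooldown [-0.006  0.031 -0.999] q [-0.16  0.59  1.74  0.04  0.82 -1.75] F [ 0.5 -0.4  1.9] op 0.0144
turn 0.0 alt -180.0
after turn jaw 89.2 shift [ 0.0004 -0.0017  0.022 ]
shift now [ 0.0004 -0.0017  0.022 ]
```

>>> {"fn": "play_rows", "kwargs": {
  "moves": [
    [[0,-0.001,0.01,0,-1],[0,0,0.006,0,-1],[0,0,0.004,0,-1],[0,0,0.004,0,-1],[0,0,0.004,0,-1],[0,0,0.003,0,-1],[0,0,0.003,0,-1],[0,0,0.003,0,-1],[0,0,0.003,0,-1],[0,0,0.003,0,-1]]
  ]
}}

```text
time: 33.1
tool_pos: [0.5441, 0.0014, 0.03]
tool_rot: [2.694, 1.497, 2.685]
contact_force: [-10.2, -1.2, 10.5]
opening: 0.0141
```

Run:
```python
from h import *
go(.55,.000,.03,89.2)
a=snap('side','s21'); zoom(a,250,130,450,280,4,'s21z')
```

```text
t 33.1 p [0.5441 0.0014 0.03  ] jaw 89.4 tooldown [-0.066  0.032 -0.997] q [-0.15  0.64  1.64  0.03  0.93 -1.73] F [-10.2  -1.2  10.5] op 0.0141
turn 0.2 alt -179.8
after turn jaw 89.2 shift [-0.0004 -0.0013  0.0059]
shift now [-0.0004 -0.0013  0.0059]
```

View pics/s21z.png

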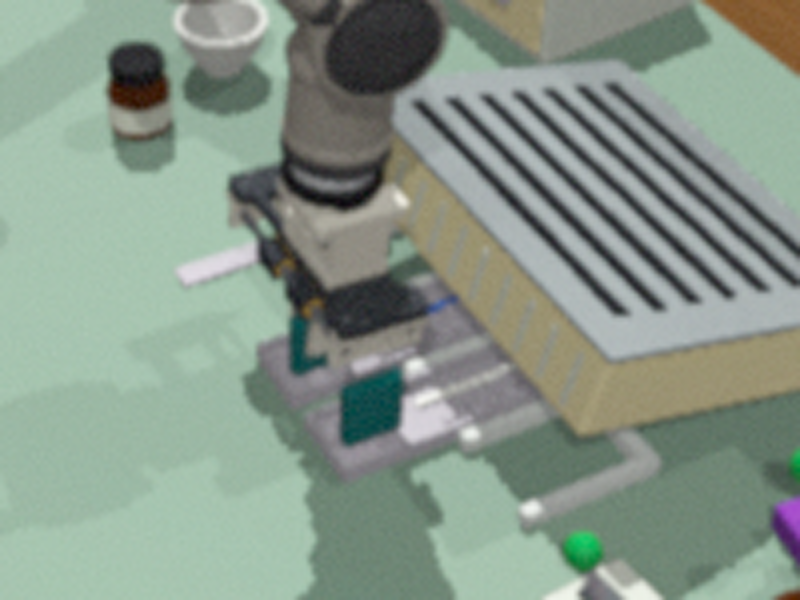

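>>> {"fn": "play_rows", "kwargs": {
  "moves": [
    [[0,0,0,0,-0.3],[0,0,0,0,-0.3],[0,0,0,0,-0.3],[0,0,0,0,-0.3],[0,0,0,0,-0.3],[-0.02,0,0,0,-0.3],[-0.03,0,0,0,-0.3],[-0.03,0,0,0,-0.3],[-0.03,0,-0.01,0,-0.3],[-0.01,0,-0.03,0,-0.3]]
  ]
}}

```text
time: 34.15
tool_pos: [0.5121, -0.002, 0.1527]
tool_rot: [2.713, 1.491, 2.705]
contact_force: [0.4, -0.3, -0.2]
opening: 0.0317
```

Run:
```python
from h import *
go(.44,-.338,.13,25.5)
a=snap('side','s22'); zoom(a,270,160,470,360,3,'s22z')
a=snap('top','t22'); zoom(a,270,120,460,250,4,'t22z')
```

```text
t 34.15 p [ 0.5121 -0.002   0.1527] jaw 89.4 tooldown [-0.072  0.034 -0.997] q [-0.17  0.43  1.61  0.02  1.18 -1.74] F [ 0.4 -0.3 -0.2] op 0.0317
turn 63.9 alt -116.1
after turn jaw 25.7 shift [ 0.0166 -0.2091  0.2732]
shift now [ 0.0166 -0.3372 -0.0679]
```

View pics/s22z.png

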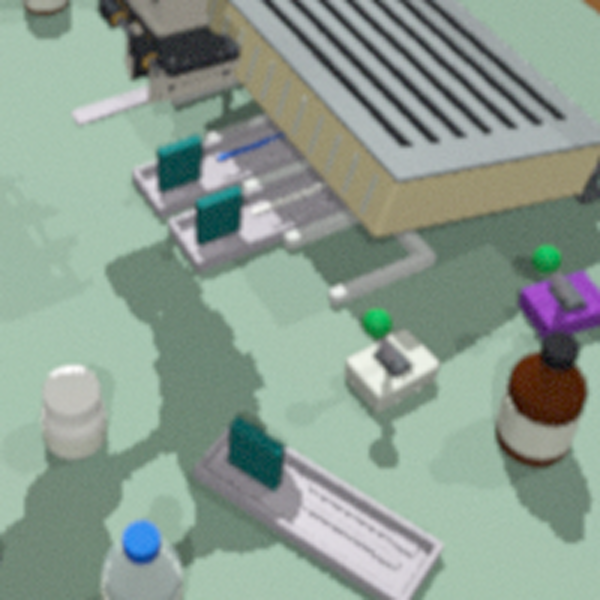

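View pics/t22z.png

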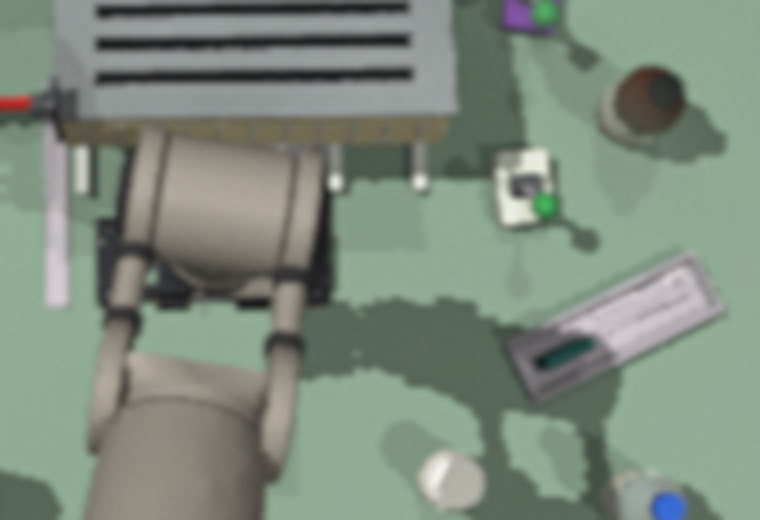

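>>> {"fn": "play_rows", "kwargs": {
  "moves": [
    [[0,0,-0.02,0,-0.3],[0,0,0,7.8,-0.1],[0,0,0,7.8,-0.1],[0,0,0,7.8,-0.1],[0,0,0,7.8,-0.1],[0,0,0,7.8,-0.1],[0,0,0,7.8,-0.1],[0,0,0,7.8,-0.1],[0,0,0,7.8,-0.1],[0,0,0,0,-0.1]]
  ]
}}

```text
time: 35.25
tool_pos: [0.4897, -0.001, 0.1493]
tool_rot: [-2.421, 1.484, 2.721]
contact_force: [0.4, 0.3, -0.2]
opening: 0.0411
```

Run:
```python
from h import *
go(.44,-.338,.11,25.5)
z=lambda u,v:(u/4+270-.4,v/4+120-.4)
zs=lambda u,v:(u/3+270-.3,v/3+160-.3)
for p in[(508,345),(540,402),(690,252),(724,305)]: print('t',onplane('top',z(*p),.016).round(4))
for p in[(195,468),(228,432),(441,543),(410,598)]: print('s',onplane('side',zs(*p),.016).round(4))
print('handle top ends side',onplane('side',zs(231,420),.062).round(4),onplane('side',zs(281,456),.062).round(4))
print('handle top',onplane('top',z(536,362),.062).round(4),onplane('top',z(598,340),.062).round(4))
print('switch ball',tri(zs(377,322),z(545,205)))
```

```text
t 35.25 p [ 0.4897 -0.001   0.1493] jaw 24.7 tooldown [-0.079  0.035 -0.996] q [-0.17  0.4   1.67  0.02  1.16 -0.61] F [ 0.4  0.3 -0.2] op 0.0411
turn -0.8 alt 179.2
after turn jaw 25.5 shift [ 0.0311 -0.1874  0.2854]
shift now [ 0.0311 -0.1833  0.2881]
t [ 0.4512 -0.2866  0.016 ]
t [ 0.3961 -0.3155  0.016 ]
t [ 0.5373 -0.4636  0.016 ]
t [ 0.4857 -0.4942  0.016 ]
s [ 0.3962 -0.3159  0.016 ]
s [ 0.4387 -0.2979  0.016 ]
s [ 0.5374 -0.4667  0.016 ]
s [ 0.4879 -0.4933  0.016 ]
handle top ends side [ 0.4298 -0.3151  0.062 ] [ 0.4483 -0.3635  0.062 ]
handle top [ 0.4336 -0.303   0.062 ] [ 0.4529 -0.3609  0.062 ]
switch ball (array([ 0.57550599, -0.30787574,  0.09788028]), np.float64(0.13173744724662595))
```

>>> {"fn": "play_rows", "kwargs": {
  "moves": [
    [[0,0,0,-2,-0.1],[0,-0.02,0.032,0,-0.1],[0,-0.022,0.034,0,-0.1],[0,-0.022,0.034,0,-0.1],[0,-0.022,0.034,0,-0.1],[0,-0.022,0.034,0,-0.1],[0,-0.022,0.034,0,-0.1],[0,-0.022,0.034,0,-0.1],[0,-0.022,0.034,0,-0.1],[0.01,-0.006,0.008,0,-0.1]]
  ]
}}

```text
time: 36.25
tool_pos: [0.4613, -0.3421, 0.1257]
tool_rot: [-2.5, 1.485, 2.725]
contact_force: [1.4, 0.2, -0.1]
opening: 0.0416
```

Run:
```python
from h import *
go(.4406,-.338,.09,26.9)
```

```text
t 36.25 p [ 0.4613 -0.3421  0.1257] jaw 29.5 tooldown [-0.078  0.034 -0.996] q [-0.76  0.57  1.45 -0.03  1.2  -1.26] F [ 1.4  0.2 -0.1] op 0.0416
turn 2.6 alt -177.4
after turn jaw 26.9 shift [ 0.0373 -0.0146 -0.0106]
shift now [ 0.0373 -0.0141 -0.0113]
```

>>> {"fn": "play_rows", "kwargs": {
  "moves": [
    [[0,0,0,2.5,0],[0,-0.0145,-0.0105,0,0],[0.015,0,0,0,0],[0.015,0,0,0,0],[0.005,0,0,0,0],[0,0,0,0,0],[0,0,0,0,0],[0,0,0,0,0],[0,0,0,0,0],[0,0,0,0,0]]
  ]
}}

```text
time: 37.25
tool_pos: [0.4402, -0.3376, 0.0867]
tool_rot: [-2.508, 1.481, 2.691]
contact_force: [-0.7, 0.3, -0.2]
opening: 0.046
```

Run:
```python
from h import *
go(.4406,-.338,.026,26.9)
a=snap('side','s23'); zoom(a,290,210,450,360,4,'s23z')
```

```text
t 37.25 p [ 0.4402 -0.3376  0.0867] jaw 28.0 tooldown [-0.081  0.039 -0.996] q [-0.78  0.59  1.54 -0.03  1.1  -1.25] F [-0.7  0.3 -0.2] op 0.046
turn 1.1 alt -178.9
after turn jaw 26.9 shift [0.0604 0.0035 0.0048]
shift now [0.0604 0.0034 0.0049]
```

View pics/s23z.png

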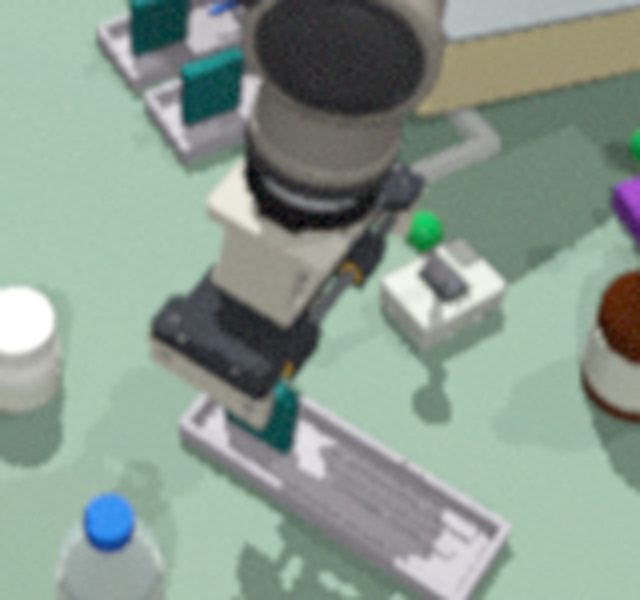

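>>> {"fn": "play_rows", "kwargs": {
  "moves": [
    [[0.015,0.003,0.005,1,0],[0.02,0,0,0,0],[0.015,0,0,0,0],[0.008,0,0,0,0],[0,0,0,0,0],[0,0,0,0,-1],[0,0,0,0,-1],[0,0,0,0,-1],[0,0,0,0,-1],[0,0,0,0,-1]]
  ]
}}

```text
time: 38.3
tool_pos: [0.4434, -0.3405, 0.0263]
tool_rot: [-2.471, 1.488, 2.706]
contact_force: [1.2, 1.2, -0.9]
opening: 0.0138
```

Run:
```python
from h import *
go(.40,-.17,.036,26.9)
a=snap('side','s24'); zoom(a,290,210,450,360,4,'s24z')
```

```text
t 38.3 p [ 0.4434 -0.3405  0.0263] jaw 26.7 tooldown [-0.075  0.035 -0.997] q [-0.78  0.67  1.58 -0.03  0.97 -1.22] F [ 1.2  1.2 -0.9] op 0.0138
turn -0.2 alt 179.8
after turn jaw 26.9 shift [-0.0004  0.0379 -0.172 ]
shift now [-0.0004  0.0373 -0.1722]
```

View pics/s24z.png

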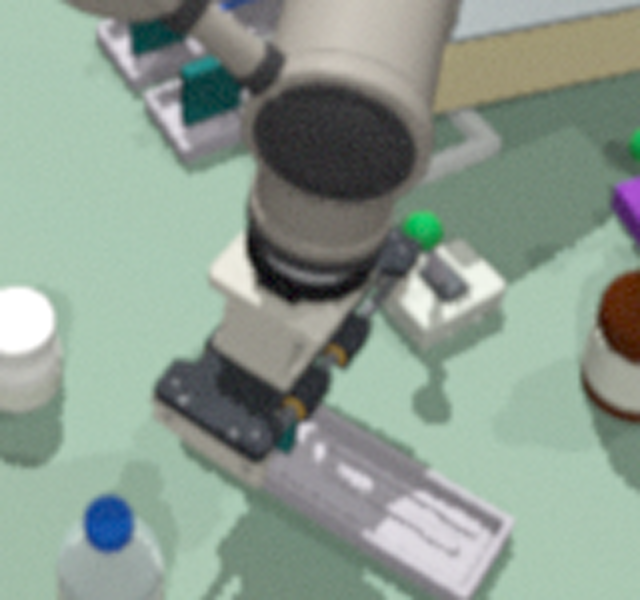

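>>> {"fn": "play_rows", "kwargs": {
  "moves": [
    [[-0.006,0,0,0,-1],[-0.004,-0.018,-0.009,0,-1],[0,0.013,-0.026,0,-1],[0,0.015,-0.03,0,-1],[0,0.015,-0.03,0,-1],[0,0.015,-0.03,0,-1],[0,0.015,-0.03,0,-1],[0,0.003,-0.006,0,-1],[0,0,0,0,-1],[0,0,0,0,-1]]
  ]
}}

```text
time: 39.35
tool_pos: [0.4222, -0.1671, 0.0459]
tool_rot: [-2.445, 1.488, 2.73]
contact_force: [0.4, -0.4, -2.1]
opening: 0.0139
```

Run:
```python
from h import *
go(.42,-.163,.036,89.2)
a=snap('side','s25'); zoom(a,250,160,450,360,3.5,'s25z')
```

```text
t 39.35 p [ 0.4222 -0.1671  0.0459] jaw 26.6 tooldown [-0.076  0.033 -0.997] q [-0.54  0.5   1.87 -0.01  0.85 -0.99] F [ 0.4 -0.4 -2.1] op 0.0139
turn -62.6 alt 117.4
after turn jaw 89.0 shift [ 0.0101  0.0037 -0.0015]
shift now [ 0.0101  0.0004 -0.004 ]
```

View pics/s25z.png

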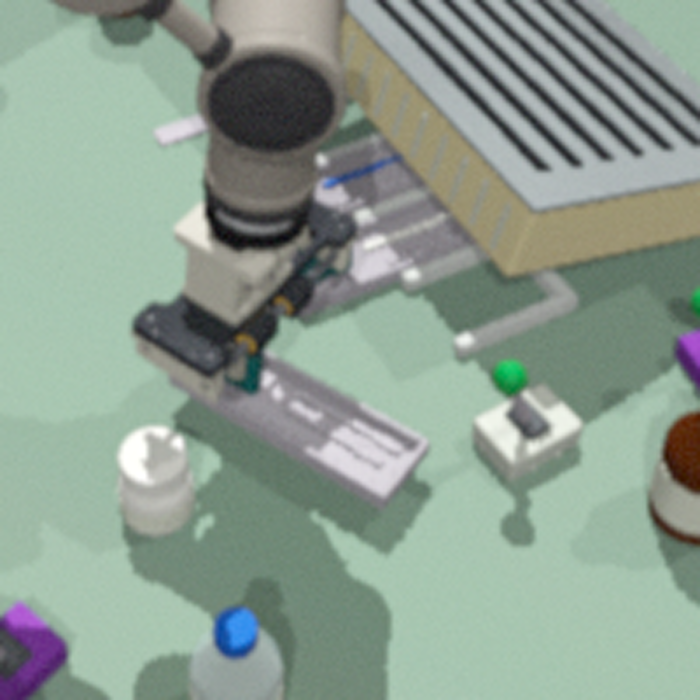

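>>> {"fn": "play_rows", "kwargs": {
  "moves": [
    [[0,0,0,-8,-1],[0,0,0,-8,-1],[0,0,0,-8,-1],[0,0,0,-8,-1],[0,0,0,-8,-1],[0,0,0,-8,-1],[0,0,0,-8,-1],[0,0,0,-4.5,-1],[0,0,0,0,-1],[0,0,0,0,-1]]
  ]
}}

```text
time: 40.4
tool_pos: [0.4236, -0.1805, 0.0452]
tool_rot: [2.775, 1.492, 2.749]
contact_force: [0.0, -0.4, -1.4]
opening: 0.0137
```

Run:
```python
from h import *
go(.432,-.163,.028,89.2)
a=snap('top','t26'); zoom(a,310,120,410,220,6,'t26z')
a=snap('side','s26'); zoom(a,270,160,470,310,4,'s26z')
```

```text
t 40.4 p [ 0.4236 -0.1805  0.0452] jaw 88.5 tooldown [-0.073  0.03  -0.997] q [-0.56  0.51  1.86 -0.02  0.86 -2.09] F [ 0.  -0.4 -1.4] op 0.0137
turn -0.7 alt 179.3
after turn jaw 89.2 shift [0.017  0.0171 0.0095]
shift now [0.017  0.0173 0.0092]
```

View pics/s26z.png

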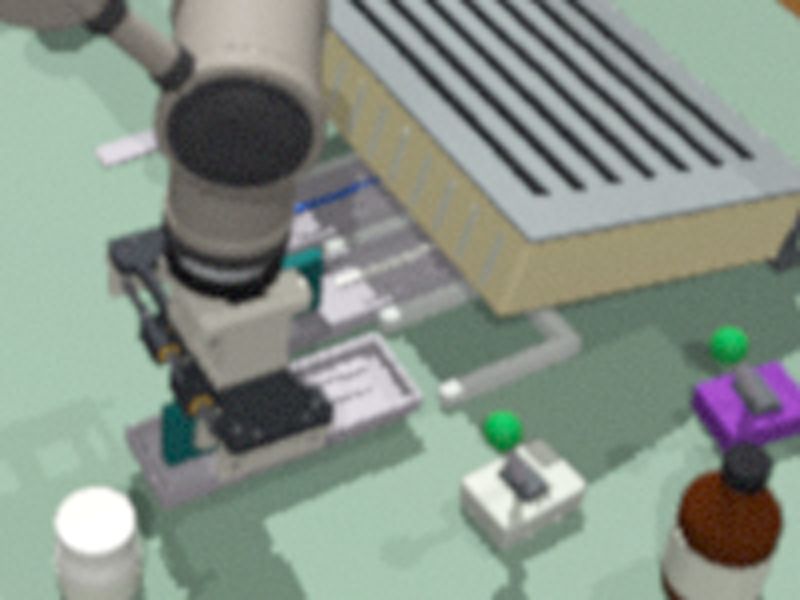

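View pics/t26z.png

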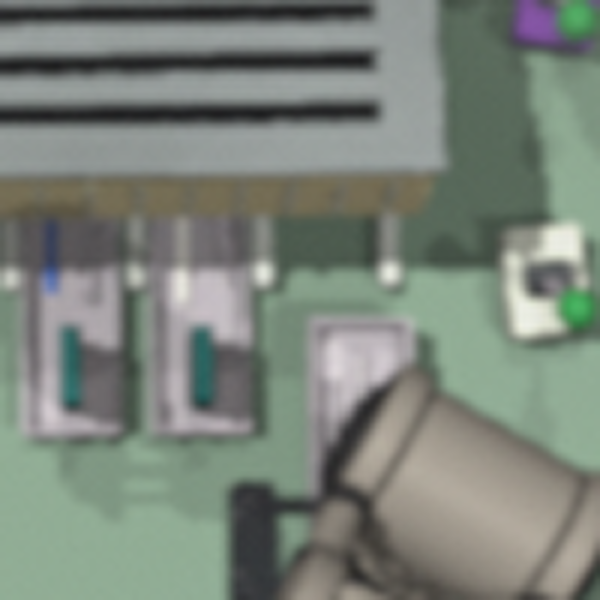

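>>> {"fn": "play_rows", "kwargs": {
  "moves": [
    [[0,0.01,0,-0.6,-1],[0,0.008,0,0,-1],[0.004,0,0.005,0,-1],[0.004,0,0,0,-1],[0.004,0,0,0,-1],[0.003,0,0,0,-1],[0.002,0,0,0,-1],[0,0,0,0,-1],[0,0,0,0,-1],[0,0,0,0,-1]]
  ]
}}

```text
time: 41.5
tool_pos: [0.4282, -0.16, 0.0268]
tool_rot: [2.764, 1.492, 2.748]
contact_force: [-0.3, -0.5, -1.3]
opening: 0.0136
```

Run:
```python
from h import *
go(.44,-.1625,.026,89.2)
a=snap('top','t27'); zoom(a,310,120,410,220,6,'t27z')
```

```text
t 41.5 p [ 0.4282 -0.16    0.0268] jaw 89.0 tooldown [-0.073  0.03  -0.997] q [-0.52  0.54  1.88 -0.01  0.81 -2.06] F [-0.3 -0.5 -1.3] op 0.0136
turn -0.2 alt 179.8
after turn jaw 89.2 shift [-0.0002 -0.0023  0.0119]
shift now [-0.0002 -0.0023  0.0119]
```

View pics/t27z.png

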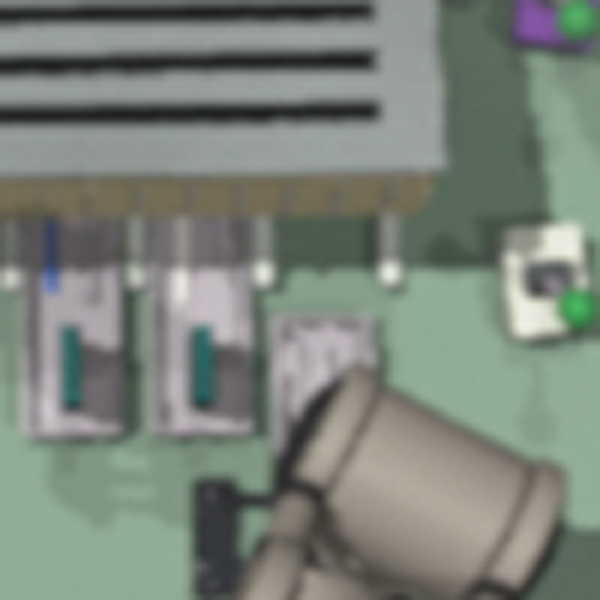

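>>> {"fn": "play_rows", "kwargs": {
  "moves": [
    [[0,-0.0015,0.008,-0.2,-1],[0,0,0.012,0,-1],[0,0,0.012,0,-1],[0,0,0.012,0,-1],[0,0,0.012,0,-1],[0,0,0.012,0,-1],[0,0,0.012,0,-1],[0,0,0.012,0,-1],[0,0,0.01,0,-1],[0,0,0,0,-1]]
  ]
}}

```text
time: 42.55
tool_pos: [0.5372, -0.1658, 0.0256]
tool_rot: [2.81, 1.497, 2.798]
contact_force: [-0.5, -1.2, -1.5]
opening: 0.0136
```

Run:
```python
from h import *
go(.55,-.164,.026,89.2)
```

```text
t 42.55 p [ 0.5372 -0.1658  0.0256] jaw 89.3 tooldown [-0.07   0.025 -0.997] q [-0.43  0.67  1.58 -0.01  0.96 -1.99] F [-0.5 -1.2 -1.5] op 0.0136
turn 0.1 alt -179.9
after turn jaw 89.2 shift [-0.0012  0.002   0.0127]
shift now [-0.0012  0.002   0.0127]
```

>>> {"fn": "play_rows", "kwargs": {
  "moves": [
    [[0,0.001,0.005,0,-1],[0,0,0.004,0,-1],[0,0,0.003,0,-1],[0,0,0.003,0,-1],[0,0,0.003,0,-1],[0,0,0.003,0,-1],[0,0,0.003,0,-1],[0,0,0.003,0,-1],[0,0,0,0,-1],[0,0,0,0,-1]]
  ]
}}

```text
time: 43.55
tool_pos: [0.5531, -0.1655, 0.0253]
tool_rot: [2.878, 1.47, 2.867]
contact_force: [-1.9, 0.9, 3.9]
opening: 0.0138
```

Run:
```python
from h import *
go(.55,-.164,.026,89.2)
a=snap('top','t28'); zoom(a,290,120,390,220,6,'t28z')
```

```text
t 43.55 p [ 0.5531 -0.1655  0.0253] jaw 89.3 tooldown [-0.097  0.027 -0.995] q [-0.42  0.71  1.51 -0.02  1.02 -1.97] F [-1.9  0.9  3.9] op 0.0138
turn 0.1 alt -179.9
after turn jaw 89.2 shift [-0.0003  0.0015 -0.0032]
shift now [-0.0003  0.0015 -0.0032]
```

View pics/t28z.png

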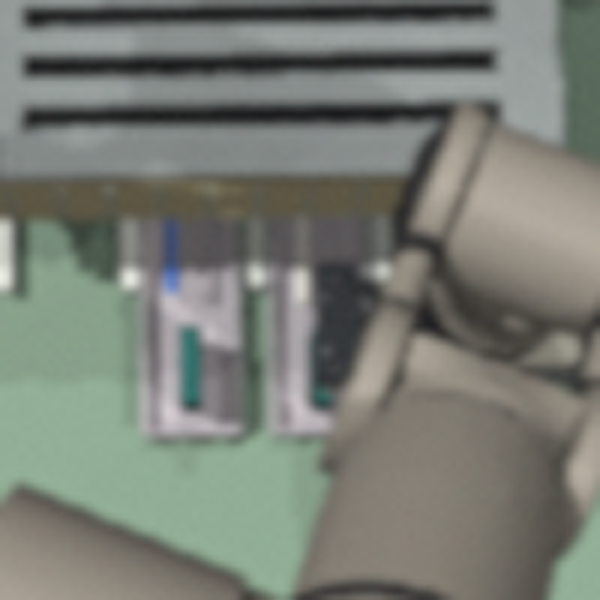

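>>> {"fn": "play_rows", "kwargs": {
  "moves": [
    [[0,0,0.004,0,-1],[0,0,0.004,0,-1],[0,0,0,0,-0.3],[0,0,0,0,-0.3],[0,0,0,0,-0.3],[0,0,0,0,-0.3],[-0.02,0,0,0,-0.3],[-0.03,0,0,0,-0.3],[-0.03,0,-0.01,0,-0.3],[-0.03,0,-0.03,0,-0.3]]
  ]
}}

```text
time: 44.6
tool_pos: [0.5273, -0.1667, 0.1352]
tool_rot: [2.876, 1.446, 2.868]
contact_force: [-0.4, -0.8, 0.5]
opening: 0.0323
```

>>> {"fn": "play_rows", "kwargs": {
  "moves": [
    [[-0.02,0,-0.04,0,-1],[0,0,-0.04,0,-1],[0,-0.02,-0.04,0,-1],[0,-0.03,0,0,-1],[0,-0.03,0,0,-1],[0,-0.03,0,0,-1],[0,-0.03,0,0,-1],[0,0,0,0,-1],[0,0,0,0,-1],[0,0,0,0,-1]]
  ]
}}

```text
time: 45.6
tool_pos: [0.4066, -0.3104, 0.1716]
tool_rot: [2.897, 1.461, 2.891]
contact_force: [0.7, 0.7, 0.1]
opening: 0.0003
```

Run:
```python
from h import *
go(.54,-.308,.085)
a=snap('top','t29'); zoom(a,280,90,430,230,5,'t29z')
a=snap('side','s29'); zoom(a,270,130,470,330,3.5,'s29z')
```

```text
t 45.6 p [ 0.4066 -0.3104  0.1716] jaw 89.6 tooldown [-0.106  0.027 -0.994] q [-0.77  0.43  1.56 -0.06  1.25 -2.31] F [0.7 0.7 0.1] op 0.0003
shift now [0.0719 0.0011 0.1419]
```

View pics/t29z.png

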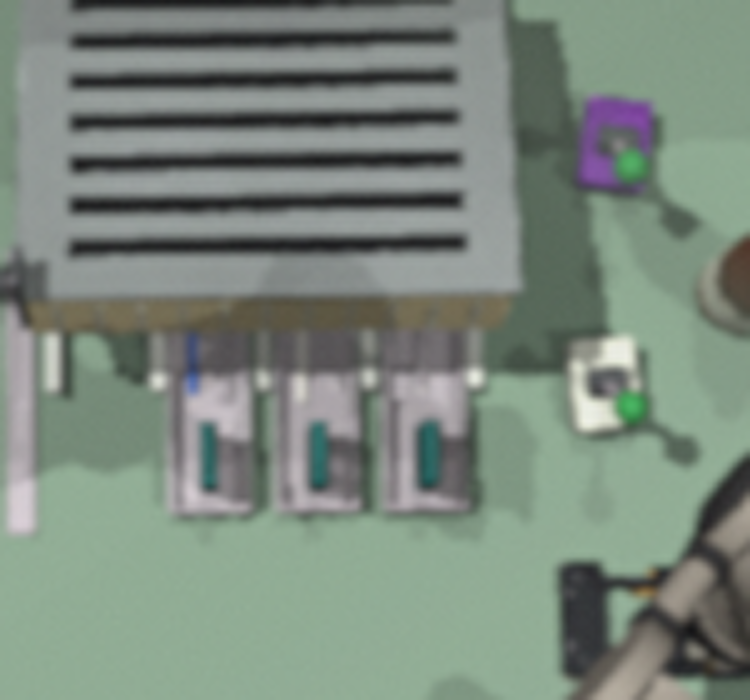

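View pics/s29z.png

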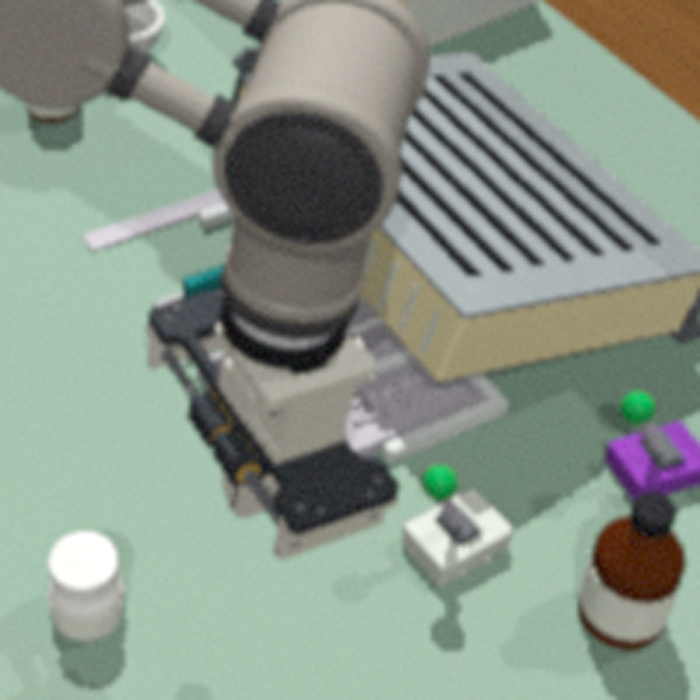

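Run:
```python
from h import *
im=cv2.cvtColor(cv2.imread('pics/t29.png'),cv2.COLOR_BGR2RGB)
d=im[:,:,0].astype(float)-im[:,:,1]
for n,c0,c1 in[('L',317,329),('M',338,350),('R',359,372)]:
    p=d[:,c0:c1].mean(1); r=187
    while p[r]>-9: r+=1
    rr=r-1+(p[r-1]+9)/(p[r-1]-p[r]); X=onplane('top',((c0+c1-1)/2,rr),.016); print(n,rr.round(2),X.round(4), 'station x',((X[:2]-SO)@[np.cos(SY),np.sin(SY)]).round(4))
# rail tips brightness fall row
g=im.astype(float).mean(2)
for c in(311,332,353,374):
    cols=g[:,c-1:c+3].mean(1); r=164
    print(c,cols[160:174].round().tolist())
print(d[178:200,343].tolist(), im[193:200,343].tolist())
```

```text
L 192.65 [ 0.5073 -0.0033  0.016 ] station x -0.1337
M 192.37 [ 0.5068 -0.0842  0.016 ] station x -0.1332
R 192.29 [ 0.5056 -0.1669  0.016 ] station x -0.1334
311 [123.0, 123.0, 121.0, 122.0, 145.0, 179.0, 185.0, 165.0, 134.0, 124.0, 128.0, 130.0, 129.0, 128.0]
332 [94.0, 94.0, 95.0, 107.0, 138.0, 161.0, 163.0, 142.0, 112.0, 104.0, 108.0, 110.0, 109.0, 109.0]
353 [109.0, 99.0, 96.0, 118.0, 154.0, 168.0, 158.0, 128.0, 98.0, 99.0, 106.0, 107.0, 107.0, 107.0]
374 [121.0, 120.0, 121.0, 146.0, 186.0, 201.0, 187.0, 145.0, 117.0, 125.0, 130.0, 121.0, 112.0, 109.0]
[-62.0, -62.0, -62.0, -61.0, -58.0, -59.0, -58.0, -59.0, -50.0, -19.0, 1.0, 5.0, 7.0, 6.0, -4.0, -21.0, -25.0, -25.0, -26.0, -25.0, -27.0, -27.0] [[114, 135, 116], [129, 154, 132], [135, 160, 138], [134, 160, 138], [137, 162, 140], [141, 168, 145], [144, 171, 148]]
```

>>> {"fn": "play_rows", "kwargs": {
  "moves": [
    [[0,0,0,8.5,-1],[0,0,0,8.5,-1],[0,0,0,8.5,-1],[0,0,0,8.5,-1],[0,0,0,8.5,-1],[0,0,0,8.5,-1],[0,0,0,8.5,-1],[0,0,0,8.5,-1],[0,0,0,8.5,-1],[0,0,0,8.5,-1]]
  ]
}}

```text
time: 46.7
tool_pos: [0.409, -0.3005, 0.1732]
tool_rot: [-1.884, 1.461, 2.892]
contact_force: [0.7, 1.0, -0.3]
opening: 0.0004
```

Run:
```python
from h import *
go(.515,-.308,.082,0)
```

```text
t 46.7 p [ 0.409  -0.3005  0.1732] jaw 3.8 tooldown [-0.106  0.027 -0.994] q [-0.75  0.42  1.57 -0.06  1.25 -0.8 ] F [ 0.7  1.  -0.3] op 0.0004
turn 3.8 alt -176.2
after turn jaw -0.0 shift [0.0792 0.1151 0.0096]
shift now [0.0792 0.1142 0.0171]
```

>>> {"fn": "play_rows", "kwargs": {
  "moves": [
    [[0,0,0,3.7,-1],[0,0.03,0.003,0,-1],[0,0.03,0.003,0,-1],[0.02,0.03,0.003,0,-1],[0.02,0.02,0,0,-1],[0.02,0.005,0,0,-1],[0.015,0,0,0,-1],[0.004,0,0,0,-1],[0,0,0,0,-1],[0,0,0,0,-1]]
  ]
}}

```text
time: 47.7
tool_pos: [0.5221, -0.2992, 0.082]
tool_rot: [-1.807, 1.465, 2.908]
contact_force: [0.6, -0.3, 0.9]
opening: 0.0003
```

Run:
```python
from h import *
go(.61,-.308,.082,0)
a=snap('side','s30'); zoom(a,320,190,480,330,4.5,'s30z')
```

```text
t 47.7 p [ 0.5221 -0.2992  0.082 ] jaw 0.2 tooldown [-0.103  0.024 -0.994] q [-0.63  0.68  1.39 -0.04  1.18 -0.61] F [ 0.6 -0.3  0.9] op 0.0003
turn 0.2 alt -179.8
after turn jaw -0.0 shift [-0.0092  0.0874  0.0085]
shift now [-0.0092  0.0874  0.0089]
```

View pics/s30z.png

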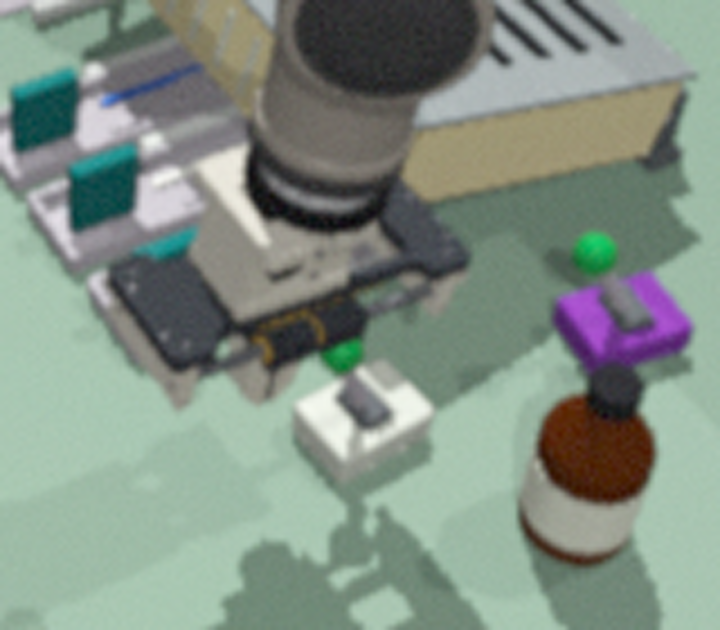

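>>> {"fn": "play_rows", "kwargs": {
  "moves": [
    [[0,0.002,0.005,0,-1],[-0.001,0.01,0.003,0,-1],[-0.001,0.012,0,0,-1],[-0.001,0.012,0,0,-1],[-0.001,0.012,0,0,-1],[-0.001,0.012,0,0,-1],[-0.001,0.012,0,0,-1],[-0.001,0.01,0,0,-1],[0,0.005,0,0,-1],[0,0,0,0,-1]]
  ]
}}

```text
time: 48.75
tool_pos: [0.6127, -0.3137, 0.0893]
tool_rot: [-1.749, 1.472, 2.961]
contact_force: [-2.2, 0.2, 0.9]
opening: 0.0005
```

Run:
```python
from h import *
go(.61,-.308,.082,0)
a=snap('side','s31'); zoom(a,320,190,480,330,4.5,'s31z')
```

```text
t 48.75 p [ 0.6127 -0.3137  0.0893] jaw -0.0 tooldown [-0.097  0.018 -0.995] q [-0.57  0.82  1.08 -0.04  1.34 -0.56] F [-2.2  0.2  0.9] op 0.0005
turn -0.0 alt 180.0
after turn jaw 0.0 shift [ 0.0076 -0.002  -0.0055]
shift now [ 0.0076 -0.002  -0.0055]
```

View pics/s31z.png

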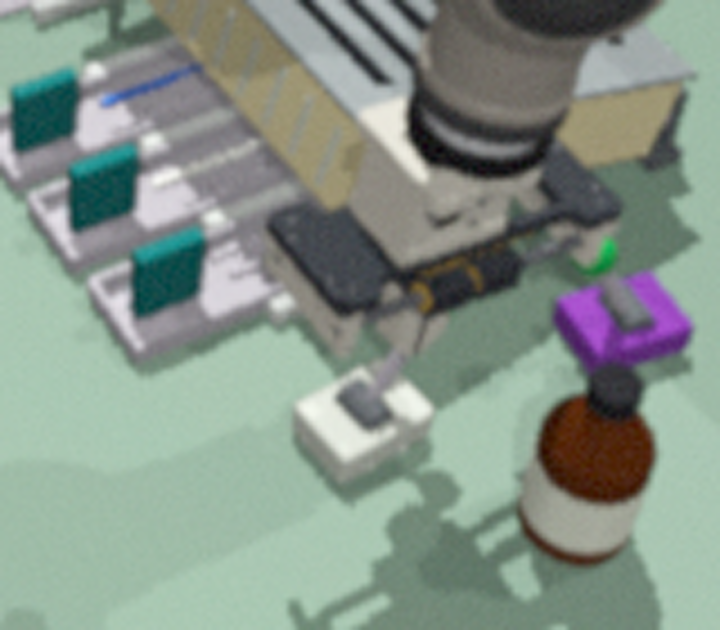

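>>> {"fn": "play_rows", "kwargs": {
  "moves": [
    [[0.003,0.004,0,0,-1],[0.002,0.004,0,0,-1],[0,0.004,0,0,-1],[0,0.004,0,0,-1],[0,0,0,0,-1],[0,0,0,0,-1],[0,0,0,0,-1],[0,0,0,0,-1],[0,0,0,0,-1],[0,0,0,0,-1]]
  ]
}}

```text
time: 49.8
tool_pos: [0.6127, -0.3146, 0.0901]
tool_rot: [-1.747, 1.443, 2.959]
contact_force: [-0.8, 0.3, -0.2]
opening: 0.0003
```

Run:
```python
from h import *
go(.61,-.308,.082,0)
a=snap('side','s32'); zoom(a,320,190,480,330,4.5,'s32z')
```

```text
t 49.8 p [ 0.6127 -0.3146  0.0901] jaw -0.2 tooldown [-0.125  0.023 -0.992] q [-0.56  0.83  1.04 -0.05  1.39 -0.55] F [-0.8  0.3 -0.2] op 0.0003
turn -0.2 alt 179.8
after turn jaw 0.0 shift [ 0.0085 -0.0016 -0.0064]
shift now [ 0.0085 -0.0017 -0.0064]
```

View pics/s32z.png

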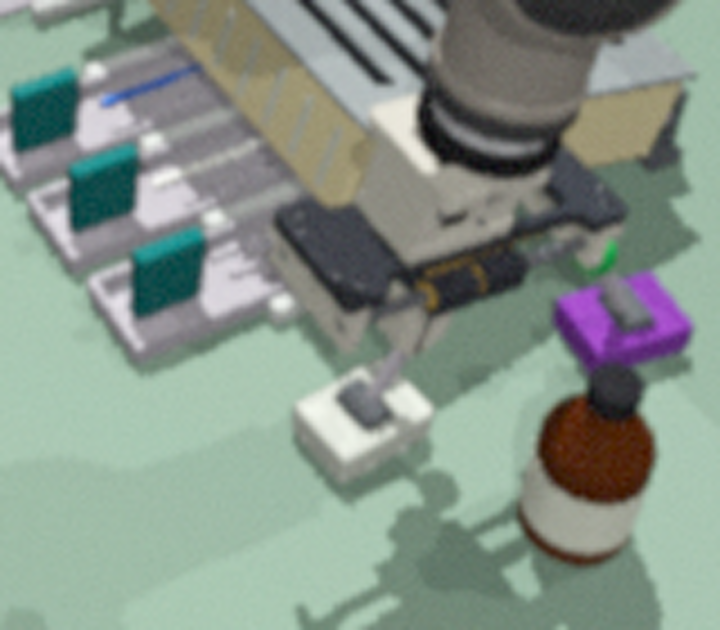

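>>> {"fn": "play_rows", "kwargs": {
  "moves": [
    [[0,-0.01,0,0,-1],[0,-0.02,0,0,-1],[0,-0.03,0,0,-1],[0,-0.03,0,0,-1],[-0.01,-0.03,0,0,-1],[-0.03,-0.03,0,0,-1],[-0.03,-0.03,0,0,-1],[-0.03,-0.03,0,0,-1],[0,0,0,0,-1],[0,0,0,0,-1]]
  ]
}}

```text
time: 50.85
tool_pos: [0.411, -0.3151, 0.2176]
tool_rot: [-1.741, 1.447, 2.967]
contact_force: [0.1, -0.3, -0.6]
opening: 0.0006
```

Run:
```python
from h import *
go(.61,-.308,.082,0)
a=snap('side','s33'); zoom(a,240,100,480,330,3,'s33z')
a=snap('top','t33'); zoom(a,180,70,460,270,2.8,'t33z')
```

```text
t 50.85 p [ 0.411  -0.3151  0.2176] jaw -0.2 tooldown [-0.122  0.021 -0.992] q [-0.76  0.4   1.46 -0.07  1.38 -0.74] F [ 0.1 -0.3 -0.6] op 0.0006
turn -0.2 alt 179.8
after turn jaw 0.0 shift [ 0.1104  0.214  -0.0048]
shift now [ 0.1104  0.214  -0.0053]
```

View pics/s33z.png

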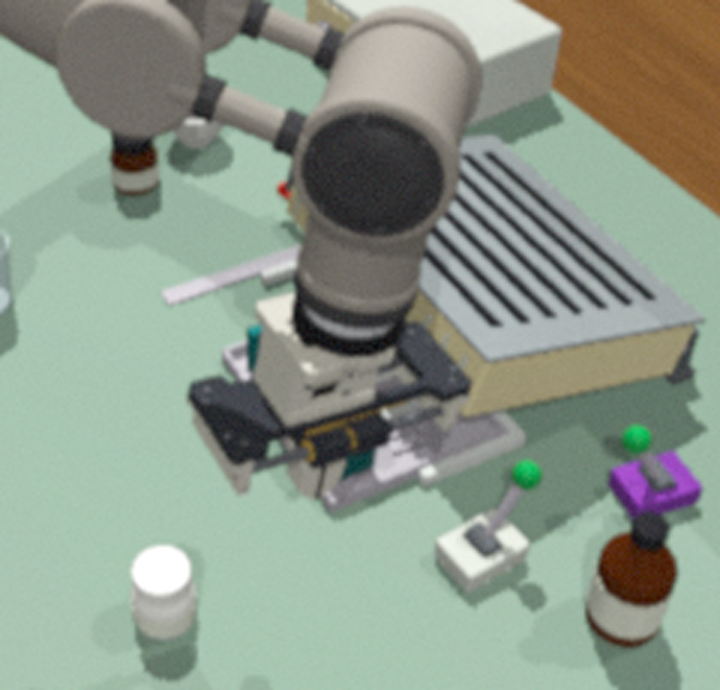

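View pics/t33z.png

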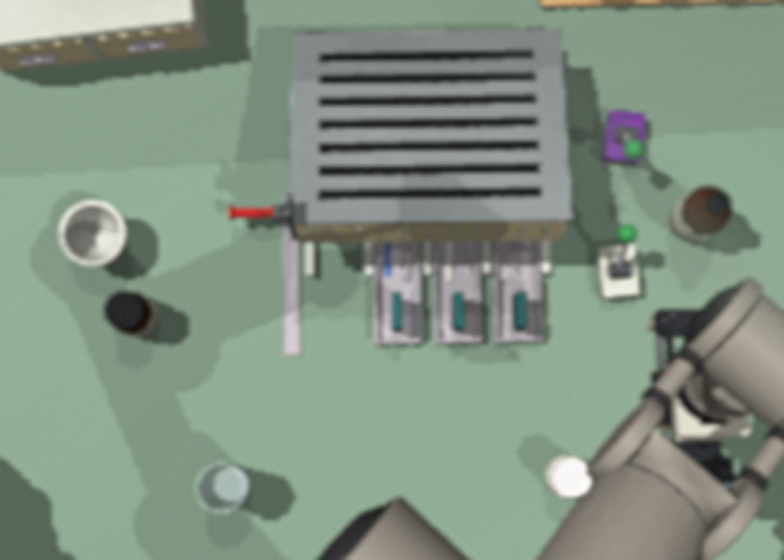

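Run:
```python
from h import *
print(tri((527/3+240-.3,473/3+100-.3),(627/2.8+180-.3,232/2.8+70-.3)))
z=lambda u,v:(u/2.8+180-.3,v/2.8+70-.3)
print([onplane('top',z(*p),.025)[:2].round(4) for p in[(600,246),(638,242),(643,297),(604,300)]])
print('purple ball', onplane('top',z(632,148),.095),)
print('peg',tri((283/3+240-.3,190/3+100-.3),z(250,213)))
```

```text
(array([ 0.64318726, -0.30275419,  0.09315705]), np.float64(0.07559074193641571))
[array([ 0.6366, -0.2803]), array([ 0.6411, -0.3324]), array([ 0.5652, -0.3369]), array([ 0.5621, -0.2836])]
purple ball [ 0.75380158 -0.31234213  0.095     ]
peg (array([0.68177059, 0.19807611, 0.05418921]), np.float64(2.4503875215862188))
```

View pics/t33.png

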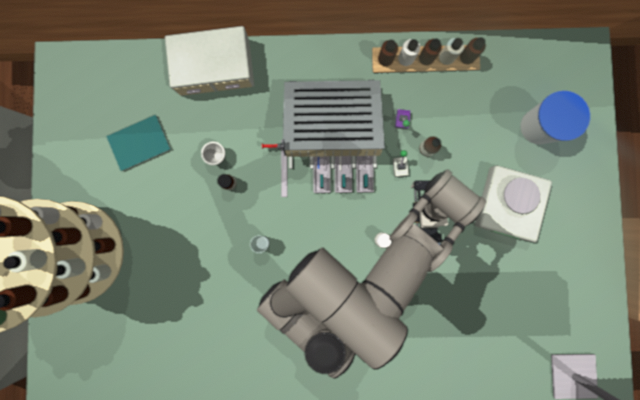

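View pics/s33.png

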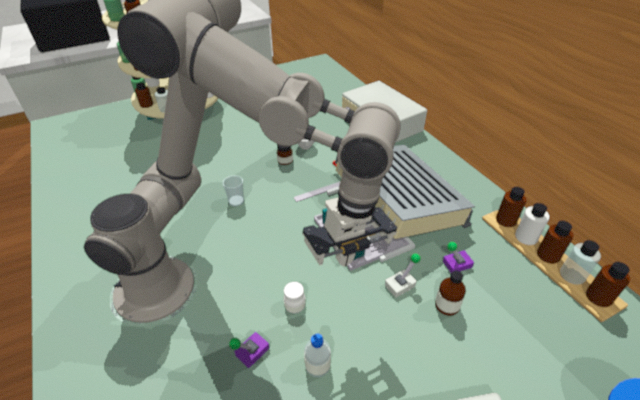

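The hood is standing, the three trays are home, the white-box switch is on and the bystanders are in place. There is no fourth tray in either view. Handing in.

Run:
```python
from cell import robot
print(robot.hand_in(), robot.observe()['time'])
```

```text
the job is handed in; nothing more can be done
the job is handed in; nothing more can be done
```

The job is handed in, at about 51 s of the 210 s allowed; no verdict was reported. I swung the prop leg in by its red peg until it stopped, slid the three trays tail first into lanes -41, +41 and -123 in that order, and then threw the green switch. No fourth tray showed in either camera.

- **Hood and leg:** The last pictures show the hood standing on its leg. The lock itself I judged from two signs: the last push on the peg gained nothing, and the hood stayed up after I let go. A rough last fix on the peg gave x about +0.048 from the station, close to the +0.054 expected. Its height was unreliable, because the two views disagreed by about 2.5 px.
- **Trays:** After the third tray went in, the front ends of all three lay within 0.5 mm of each other, measured along the station. Each had stopped against the end stop, with 10 to 13 N of push on the first two and a lighter 2 to 4 N reading on the third. In absolute terms the front ends came out about 8 mm deeper than my station origin predicts. I put that down to the origin, since the hood and peg fixes also placed it 6 to 8 mm nearer the robot.
- **Knocked tray:** The left-hand tray was shifted about 4 to 6 cm before I reached it, so I measured it again before gripping.
- **Switch:** The ball now sits about 42 mm past the pivot on the on side (38 expected), and the final push did not move it further. The purple look-alikes were not touched.
- **Bystanders:** All the jars, bottles and other vessels look to be where they started in the last pictures.
- **Tool tilt:** The push on the leg left the gripper leaning by up to about 15°. I corrected that by pressing the closed fingers on bare bench, at about 36 N measured at the wrist.

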